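Light-test clear carving blanks on the bench lamp stand

TASK

Get the next light test ready at the carver's bench: take the short, already tested blank out of the wooden rack and stand it upright in the dark wooden tray, then stand every tall blank on the bench in the rack, one to a pocket and fully down, its clear faces lined up with the lamp's beam and its frosted sides towards its neighbours. The rack must sit square and flush in the corner of the two fences. Once all of that is so, and not before, turn the lamp's lock collar by its lever fully round to the broad white locked mark, and leave the mallet, gilded figure and chisel alone.

Things in the scene. Friction and masses are not known exactly. Their poses are not given: they have to be found in the camera images.
- station: Fixed light-test stand. Origin: on the bench (z = 0) under the centre of the rack when the rack is home in the fence corner. Its x (X) is the light path, from the rack to the lamp (roughly away from the robot); its y (Y) runs along the row of pockets. Plywood base board 12 mm thick, X -145 to +60, Y -167 to +143 mm; the rack slides on it.
- fence_corner (a point): Inner corner of the two wooden fences, at X = +40, Y = +122.5 mm of the station, on top of the fences 32 mm over the bench (20 mm over the board). The rear fence runs from here 246 mm to -Y (inner face at X = +40), the side fence 96 mm to -X (inner face at Y = +122.5); both are 16 mm thick.
- collar_axis (a point): Point on the axis of the grey LED flood lamp, in the middle of the lock collar's width: X = +113, Y = 0 mm of the station, 75 mm over the bench (does not turn). The lamp axis lies along X; the lens faces the rack. Fixed lamp: X = +93 to +290 mm, about 160 mm wide, top 137 mm over the bench.
- collar (a joint): Lock collar: dark ring 104 mm across, 26 mm wide, on the lamp's front, with a lever over the lamp (rod 10 mm thick, ball 18 mm). 0: lever leans 0.6 rad from upright to the station's +Y; 0.6: upright; 1.2 (stop): leans 0.6 rad to -Y, at the broad white block on the barrel behind it, the locked mark (a thin line marks 0). 0.2 N m of friction; stays where left.
- lever_tip (a point): Centre of the ball on the end of the collar's lever, 90 mm from the lamp axis; the rod shows from 52 mm out
- rack: Loose pale wooden rack, 80 (its x) x 245 (its y) x 32 mm high, 0.28 kg; origin: centre of its underside. Three pockets along its y at -80, 0, +80 mm, 43 mm square, 22 mm deep (floor 10 mm over the underside), 3 mm chamfer. Starts on the board (12 mm over the bench), a few cm out of the corner, a little askew. Home: origin at X = 0, Y = 0 and axes along the station's.
- pocket0 (a point): Centre of the floor of the rack's pocket at y = -80 mm
- pocket1 (a point): Centre of the floor of the rack's middle pocket
- pocket2 (a point): Centre of the floor of the rack's pocket at y = +80 mm
- blank0: A tall clear resin carving blank, 40 by 40 mm and 80 mm high, about 0.14 kg, standing upright on the bench. Origin: centre of its underside. Its two clear polished faces are at +x and -x of its own frame; the two whitish frosted, ridged sides are at +y and -y. In the rack its x axis must lie along the rack's x axis, either way round. May be absent.
- blank1: A tall clear resin carving blank, 40 by 40 mm and 80 mm high, about 0.14 kg, standing upright on the bench. Origin: centre of its underside. Its two clear polished faces are at +x and -x of its own frame; the two whitish frosted, ridged sides are at +y and -y. In the rack its x axis must lie along the rack's x axis, either way round. May be absent.
- blank2: A tall clear resin carving blank, 40 by 40 mm and 80 mm high, about 0.14 kg, standing upright on the bench. Origin: centre of its underside. Its two clear polished faces are at +x and -x of its own frame; the two whitish frosted, ridged sides are at +y and -y. In the rack its x axis must lie along the rack's x axis, either way round. May be absent.
- old: The short, already tested blank: like the tall ones but 65 mm high, 0.11 kg; starts standing in the rack's middle pocket. Origin: centre of its underside.
- tray: Dark wooden open tray, 120 by 120 mm, 30 mm high, walls 6 mm, floor 6 mm thick; it stays put. Origin: centre of its underside.
- mallet: Turned wooden carver's mallet standing on its head, 84 mm across and 215 mm high; leave alone. Origin: centre of its underside.
- figure: Small gilded figure, 68 mm across and 146 mm high; leave alone. Origin: centre of its underside.
- chisel: Carving chisel lying on the bench, about 220 mm long, 28 mm thick handle; leave alone. Origin on the bench under the ferrule, x towards the blade.
Things that resemble listed ones, but are neither listed nor needed, are in the scene too. What is shaped like the old but purple or yellow is not meant.

How it is judged:
By the outcome, as a careful person would: the job done as asked, in the order asked, and still so for the second after the job is handed in, with the robot touching nothing.
Of blank0, blank1, blank2 only 2 to 3 are there at a start; the rules pass over those that are not, and their reading is None.
At some moment in a run one of rack may be knocked a few centimetres aside while the robot is not near it.
It also fails if it takes over 210 s, if anything falls off the work surface, if the arm or the gripper's body presses on something with over 40 N, if the wrist force passes 120 N, or if a joint passes its speed limit or range.

ROBOT

A 7-joint arm with a two-finger parallel gripper is mounted at the origin on the work surface. World frame = base frame: x ahead of the robot, y to its left, z up, the work surface at z = 0. Lengths are in m, angles in rad, forces in N, time in s.
With the tool pointing down it reaches from about 0.425 to 0.925 m from the base axis. Payload 6.8 kg.
Tool frame: the origin (TCP) lies between the finger pads; the fingertips stand 14 mm ahead of it and the grasp point (between the pads) lies 5 mm behind it (ctrl.tcp_to_tips is the distance from the TCP to the fingertips, in m); y points along the fingers, z is the direction in which the jaws open and shut, and the axes are right-handed (so a half turn about y gives the same grasp; the last joint's range is limited). The gripper opens to 88 mm and grips with 3 to 60 N. Pads are 20 mm wide; open, the fingers measure 115 mm over their backs; the gripper's body (75 mm by 178 mm) begins 61 mm behind the grasp point.
Start: joints at [1.097, 0.477, 0.022, 1.555, -0.011, 1.109, -0.083], TCP at [0.241, -0.63, 0.237] pointing down, gripper open.
Joint ranges: [-2.96, 2.96], [-0.34, 2.1], [-1.41, 1.46], [0.24, 2.44], [-1.37, 4.51], [0.17, 1.92], [-2.96, 2.96]. Speed limits (rad/s): [2.39, 2.39, 3.14, 3.14, 3.14, 3.14, 3.14].

INTERFACE

Orientations are given as a rotation vector (axis times angle).
In Python, from bench import ctrl gives the robot as it stands.
- The arm moves only by the shell command python3 -m inch 'ROWS' [FORCE]. ROWS is text: rows parted by semicolons, each of 5 numbers parted by spaces: the shift along the tool's x, y, z in mm, then the turn about the tool's y in degrees, then the closure, from -1 (fully open) to 1 (shut). A call has 1 to 12 rows; each row is the pose to reach, as a shift and turn from the pose commanded when the call began, along the tool's axes at that moment; what a row does not reach only later rows make up. A row lasts 1/8 s, in which the tool goes at most 62.5 mm and 10.7 degrees, less where a joint would pass 70% of its speed; a pose out of reach is approached as far as the arm can. A call with a gripper value outside its range is refused whole. The fingers move at their own pace and stop on an object; FORCE is the grip in N (left out, the last holds). Time passes only in rows, so rows that repeat a pose let the fingers close. It gives the time, the measured TCP pose, the force and the opening at its end, in the units of the state.
- ctrl.state(): the state, without advancing time (a new reading comes with each control period).
- ctrl.capture(name): name is "scene" or "top" or "wrist"; returns a dict with "pixels" (384x512x3 uint8, blue, green, red), "fovy" (degrees; the focal length in pixels is half the picture's height over the tangent of half this angle, whatever the lens; pixels are square), "cx", "cy" (the principal point, pixels), "origin" and "orientation" of the camera in the world; the wrist camera has in their place "mount" (4x4, takes a point from camera to tool coordinates, whose origin is the TCP and whose axes are the tool frame's). Camera axes: x right, y down, z forward; pixel columns grow to the right and rows downward; lengths in m; the calibration is good to about 2 mm. A picture is of the moment at which its call begins: read the wrist's pose just before it. There is no depth.
- ctrl.finish_job(): hands the job in, once; it reports no verdict.
Trained networks look in a picture, given as the dict that the camera call returned (one of the last four; its "shot" number tells which), for a name from the list of things; names that differ only in an ending like _2 or _b are one class to them, and where a whole thing is asked for, a point or a joint stands for the part that bears it (a point fixed in the world has none). Each returns a list of dicts, best first, with "score" (0 to 1); they miss things now and then, are a little off and sometimes report something else, mostly with a low value. They report only what shows in the picture. A call takes as long as a camera call. They do not tell look-alikes from the thing itself.
- ctrl.regions_of(picture, target): "pixels" (384x512 bool, what is visible of it) and "rect" ([centre column, centre row, width, height] in pixels, round what is visible of it).
The state is a dict: "time": time; "joints": joint angles; "qd": joint speeds; "tau": joint torques, N m; "tool_pos": TCP position; "orientation": TCP orientation; "force": force on the tool from outside, world axes, zero at the start; "ft_torque": the same for the moment, N m; "gripper_width": opening from 0.0 (shut) to 1.0 (fully open).
Only numpy, scipy, OpenCV 4.12 (cv2) and the standard library are available. Lean on these libraries where they do the work, as an engineer would, in place of code of your own. Each camera call takes 0.05 s, during which the arm holds its last target. There are 200 camera calls.

## Working session

There is one attempt and no reset: what is moved stays moved. The work goes in short steps, Python scripts to look and compute and a shell command to move; the robot and the scene stay as the last step left them, time stands still between calls to the robot, and variables do not carry over. Pictures are saved under pics/ and viewed, about 12 in all and at most 16, crops included, and the job is handed in when it is done.

```bash
ls; mkdir -p pics; cat > h.py <<'E'
import numpy as np, cv2
from scipy.spatial.transform import Rotation as R
from bench import ctrl
def cam(name):
    s=ctrl.state(); p=ctrl.capture(name)
    if name=="wrist":
        T=np.eye(4);T[:3,:3]=R.from_rotvec(s["orientation"]).as_matrix();T[:3,3]=s["tool_pos"]
        M=T@np.array(p["mount"]); p["o"],p["R"]=M[:3,3],M[:3,:3]
    else:
        q=np.array(p["orientation"]); p["o"]=np.array(p["origin"]); p["R"]=q if q.shape==(3,3) else R.from_rotvec(q).as_matrix()
    p["f"]=192/np.tan(np.radians(p["fovy"])/2)
    return p
def ray(p,uv): 
    uv=np.atleast_2d(uv).astype(float)
    d=np.c_[(uv[:,0]-p["cx"])/p["f"],(uv[:,1]-p["cy"])/p["f"],np.ones(len(uv))]
    return d@p["R"].T
def atz(p,uv,z):
    d=ray(p,uv); return p["o"]+d*((z-p["o"][2])/d[:,2])[:,None]
def proj(p,X):
    c=(np.atleast_2d(X)-p["o"])@p["R"]; return np.c_[c[:,0]/c[:,2]*p["f"]+p["cx"],c[:,1]/c[:,2]*p["f"]+p["cy"]]
def save(p,n,k=1.5,crop=None):
    im=p["pixels"]
    if crop: im=im[crop[1]:crop[3],crop[0]:crop[2]]
    cv2.imwrite("pics/"+n,cv2.resize(im,None,fx=k,fy=k,interpolation=cv2.INTER_CUBIC))
E
python3 - <<'E'
from h import *
print(ctrl.state(), ctrl.tcp_to_tips)
for n in("scene","top"):
    p=cam(n); save(p,n+"0.png"); print(n,p["o"].round(3),p["R"].round(3).tolist(),p["fovy"],p["cx"],p["cy"])
    for t in ["blank0","old","rack","tray","collar","lever_tip","station","mallet","figure","chisel"]:
        for r in ctrl.regions_of(p,t): print(t,round(r["score"],2),np.round(r["rect"]))
E
```

```text
pics
{'time': 0.0, 'joints': array([ 1.09688769,  0.47777441,  0.02234194,  1.55644199, -0.01149259,
        1.10929202, -0.08309922]), 'qd': array([ 1.28814469e-03, -5.93422434e-04, -3.84609957e-04,  1.15921724e-04,
       -8.13791410e-05, -7.12725772e-04, -2.70806422e-04]), 'tau': array([ 2.87913408e-04, -5.82857430e+01,  1.53469808e+00, -2.72610515e+01,
       -5.43935818e-02,  1.70144829e-02,  1.39117874e-04]), 'tool_pos': array([ 0.24122941, -0.6298085 ,  0.23570297]), 'orientation': array([-0.37451232,  2.02377782, -2.02022667]), 'force': array([ 0.05138435, -0.1486513 , -1.13171675]), 'ft_torque': array([0.04368513, 0.00912793, 0.03100186]), 'gripper_width': 1.0049318777715692} 0.014
scene [ 0.907 -0.577  0.705] [[0.867, 0.311, -0.389], [0.498, -0.523, 0.692], [0.012, -0.794, -0.608]] 57.211927899289854 254.8716447340094 198.0561934698958
blank0 0.98 [296. 183.  18.  31.]
blank0 0.82 [263. 175.  18.  27.]
blank0 0.61 [128. 327.  32.  47.]
old 0.88 [183. 220.  16.  23.]
old 0.88 [150. 241.  21.  29.]
old 0.83 [167. 289.  25.  34.]
old 0.68 [229. 232.  23.  27.]
old 0.57 [203. 2
[... 534 characters left out ...]
  17.]
blank0 0.65 [369. 213.  15.  15.]
blank0 0.52 [182. 223.  17.  13.]
blank0 0.46 [269. 164.  86. 130.]
blank0 0.19 [129. 192.  12.  51.]
old 0.73 [244. 247.   6.  13.]
old 0.72 [274. 201.   7.  11.]
old 0.63 [303. 256.  21.   8.]
old 0.61 [342. 142.  20.  18.]
old 0.58 [332. 213.  13.  12.]
old 0.44 [273. 248.  15.  11.]
rack 0.59 [277. 200.  69.  23.]
tray 0.96 [358. 175.  39.  37.]
collar 0.71 [269. 154.  33.  12.]
collar 0.21 [357. 175.  38.  38.]
lever_tip 0.81 [271. 154.  33.  10.]
station 0.8 [272. 166.  89. 129.]
mallet 0.69 [194. 144.  24.  20.]
mallet 0.6 [275. 205.  70.  28.]
figure 0.75 [343. 142.  17.  24.]
chisel 0.68 [273. 165.  89. 130.]
chisel 0.57 [127. 193.  16.  53.]
```

```bash
python3 - <<'E'
import cv2
a=cv2.imread("pics/scene0.png")
b=cv2.imread("pics/top0.png")
cv2.imwrite("pics/scene0c.png",cv2.resize(a[190:590,130:590],None,fx=1.7,fy=1.45))
cv2.imwrite("pics/top0c.png",cv2.resize(b[150:450,150:600],None,fx=1.75,fy=1.75))
E
```

```text
(no output)
```

View pics/scene0.png

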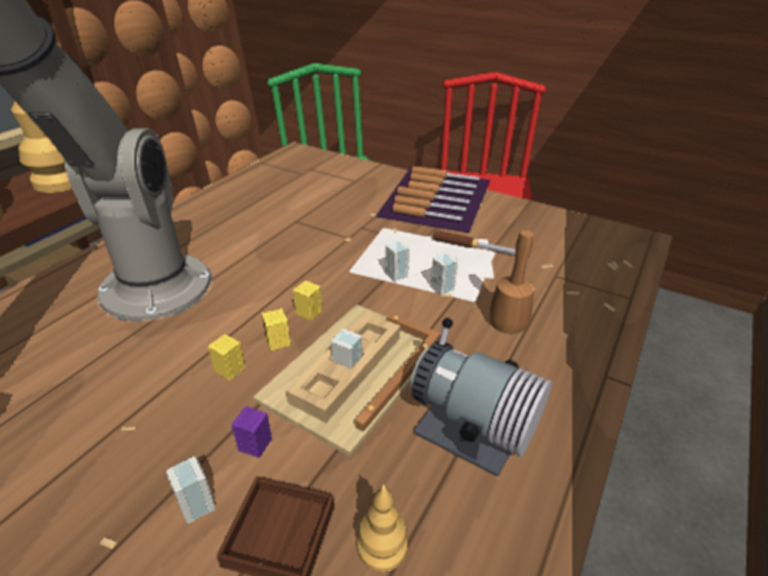

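View pics/top0c.png

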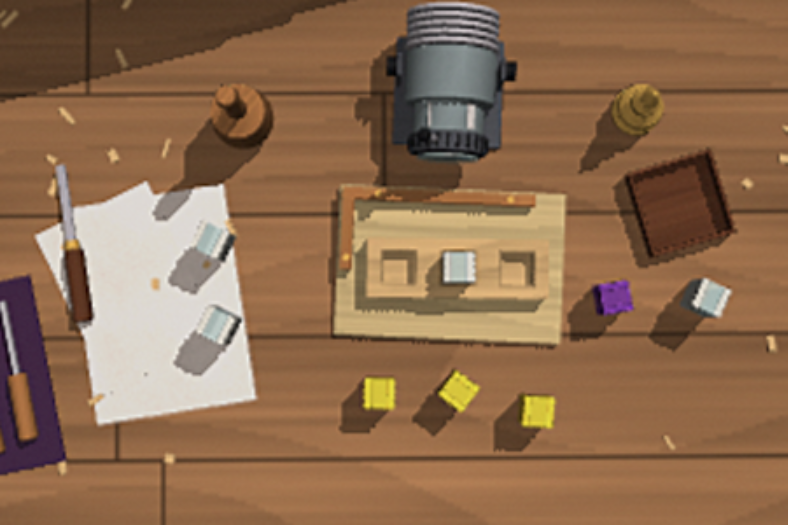

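Three tall blanks are visible: two on the paper at left and one near the tray. The short blank is in the rack's middle pocket, and the purple and yellow blanks are decoys. Next I'll get coarse positions and the first wrist picture.

```bash
python3 - <<'E'
from h import *
p=cam("top")
def c(u,v,z): return atz(p,[(u/1.75+150)/1.5,(v/1.75+150)/1.5],z)[0].round(3)
for n,u,v,z in [("boardFL",333,335,.012),("boardFR",560,343,.012),("boardBL",340,187,.012),("boardBR",566,195,.012),("fencecorner",352,198,.032),
 ("old",459,267,.087),("p_left",399,267,.044),("p_right",517,267,.044),("blankA",210,240,.08),("blankB",216,322,.08),("blankC",709,298,.08),("tray",681,207,.03),("figure",640,105,.1),("mallet",240,115,.05),("purple",613,298,.065)]:
    print(n,c(u,v,z))
s=ctrl.state(); print(R.from_rotvec(s["orientation"]).as_matrix().round(3))
w=cam("wrist"); print(np.array(w["mount"]).round(3),w["fovy"],w["cx"],w["cy"])
save(w,"w0.png",1)
E
```

```text
boardFL [0.425 0.162 0.012]
boardFR [ 0.412 -0.149  0.012]
boardBL [0.628 0.151 0.012]
boardBR [ 0.615 -0.16   0.012]
fencecorner [0.611 0.134 0.032]
old [ 0.514 -0.008  0.087]
p_left [0.516 0.071 0.044]
p_right [ 0.515 -0.088  0.044]
blankA [0.552 0.32  0.08 ]
blankB [0.444 0.312 0.08 ]
blankC [ 0.471 -0.338  0.08 ]
tray [ 0.596 -0.314  0.03 ]
figure [ 0.725 -0.247  0.1  ]
mallet [0.722 0.284 0.05 ]
purple [ 0.472 -0.214  0.065]
[[-0.934 -0.     0.358]
 [-0.358  0.    -0.934]
 [-0.    -1.    -0.   ]]
[[ 0.001  0.961  0.276 -0.076]
 [-0.001 -0.276  0.961 -0.15 ]
 [ 1.    -0.001  0.     0.   ]
 [ 0.     0.     0.     1.   ]] 67.64305630491718 258.36582908172585 194.2426774774349
```

View pics/w0.png

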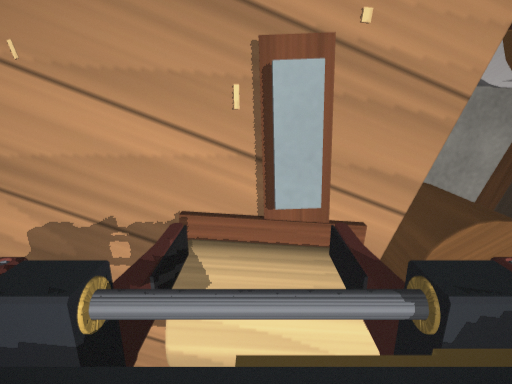

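The wrist camera sits on the tool's -x side and looks down. I'll add a helper that works out the shifts for each move.

```bash
cat >> h.py <<'E'
def go(x,y,z,yaw=None):
    """shift (mm, tool axes) + turn so that TCP gets to x,y,z with jaw dir (tool z) at world angle yaw(rad)"""
    s=ctrl.state(); M=R.from_rotvec(s["orientation"]).as_matrix()
    d=M.T@(np.array([x,y,z])-s["tool_pos"])*1000
    cur=np.arctan2(M[1,2],M[0,2]); t=0
    if yaw is not None: t=-np.degrees((yaw-cur+np.pi)%(2*np.pi)-np.pi)
    print("shift",d.round(1),"turn",round(t,1),"alt",round(t-180*np.sign(t),1),"yaw now",round(np.degrees(cur),1),"j1,j7",s["joints"][[0,6]].round(2),"tilt",M[:,1].round(3))
E
python3 -c "
from h import *
go(.50,-.42,.30,0)"
```

```text
shift [-316.7  -63.3 -104. ] turn -69.0 alt 111.0 yaw now -69.0 j1,j7 [ 1.1  -0.08] tilt [ 0. -0. -1.]
```

```bash
python3 -m inch '-60 -63 -20 -10 -1;-120 -63 -40 -20 -1;-180 -63 -60 -30 -1;-240 -63 -80 -40 -1;-300 -63 -100 -50 -1;-317 -63 -104 -60 -1;-317 -63 -104 -69 -1;-317 -63 -104 -69 -1;-317 -63 -104 -69 -1'; python3 - <<'E'
from h import *
go(.50,-.42,.30,0)
w=cam("wrist"); save(w,"w1.png",1.3)
np.save("w1.npy",w,allow_pickle=True)
for t in ["blank0","tray","old"]:
    for r in ctrl.regions_of(w,t): print(t,round(r["score"],2),np.round(r["rect"]))
go(.52,-.09,.30,0)
E
```

```text
time: 2.33
tool_pos: [0.4996, -0.4207, 0.2996]
orientation: [-1.207, 1.213, -1.213]
force: [0.3, -0.7, -0.4]
gripper_width: 1.003
shift [-0.7 -0.4  0.4] turn -0.3 alt 179.7 yaw now -0.3 j1,j7 [0.83 0.49] tilt [-0. -0. -1.]
blank0 0.92 [236. 110.  35.  41.]
blank0 0.22 [453.  42. 110.  62.]
tray 0.93 [330.  88. 106. 114.]
old 0.66 [239.  17.  34.  34.]
old 0.26 [330.  87. 109. 114.]
shift [-330.4   -0.4   19.2] turn -0.2 alt 179.8 yaw now -0.2 j1,j7 [0.83 0.5 ] tilt [-0. -0. -1.]
```

View pics/w1.png

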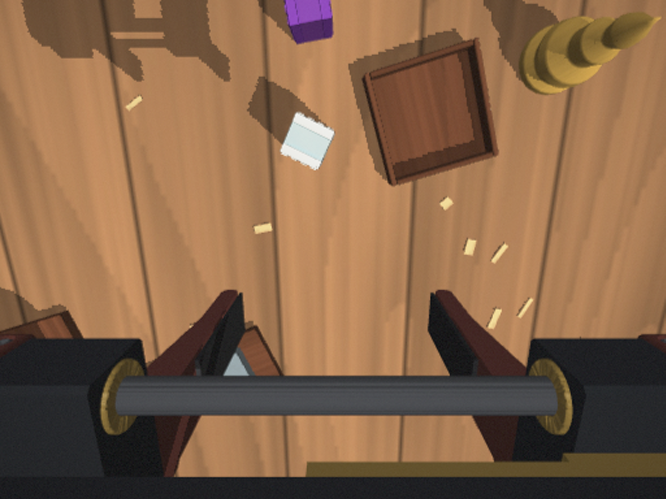

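Blank C shows its frosted strips on its ±world-y edges, with a yaw of about -21°. The tray is clear, and the purple decoy is at the top edge. I'll take a second view, then move over the rack.

```bash
python3 -m inch '-50 0 0 0 -1;-100 0 0 0 -1;-100 0 0 0 -1;-100 0 0 0 -1;-100 0 0 0 -1'; python3 - <<'E'
from h import *
w=cam("wrist"); np.save("w2.npy",w,allow_pickle=True)
m={}
for n in (1,2):
    v=np.load(f"w{n}.npy",allow_pickle=True).item()
for t in ["blank0","tray"]:
    for r in ctrl.regions_of(w,t): print(t,round(r["score"],2),np.round(r["rect"]))
go(.52,-.09,.30,0)
E
python3 -m inch '-60 0 0 0 -1;-120 0 10 0 -1;-180 0 19 0 -1;-230 0 19 0 -1;-230 0 19 0 -1;-230 0 19 0 -1;-230 0 19 0 -1'; python3 - <<'E'
from h import *
w=cam("wrist"); np.save("w3.npy",w,allow_pickle=True); save(w,"w3.png",1.5)
for t in ["rack","old","collar","lever_tip","station"]:
    for r in ctrl.regions_of(w,t): print(t,round(r["score"],2),np.round(r["rect"]))
E
```

```text
time: 3.15
tool_pos: [0.4999, -0.3215, 0.2995]
orientation: [-1.208, 1.212, -1.212]
force: [-0.6, 0.4, 0.4]
gripper_width: 0.998
blank0 0.66 [240. 185.  36.  46.]
tray 0.72 [324. 157.  99. 103.]
shift [-230.9   -0.6   19.4] turn -0.1 alt 179.9 yaw now -0.1 j1,j7 [0.74 0.36] tilt [-0.  0. -1.]
time: 4.18
tool_pos: [0.5194, -0.0918, 0.2995]
orientation: [-1.208, 1.212, -1.212]
force: [0.3, 0.2, -0.2]
gripper_width: 1.002
rack 0.97 [257.  98.  68. 193.]
old 0.78 [122.  22.  55.  42.]
old 0.76 [122. 181.  49.  40.]
old 0.73 [253. 105.  34.  35.]
old 0.69 [229. 246.  31.  47.]
old 0.56 [134. 103.  55.  43.]
old 0.28 [256.  97.  64. 193.]
collar 0.59 [405.  86.  82. 100.]
station 0.76 [348. 104. 326. 209.]
```

View pics/w3.png

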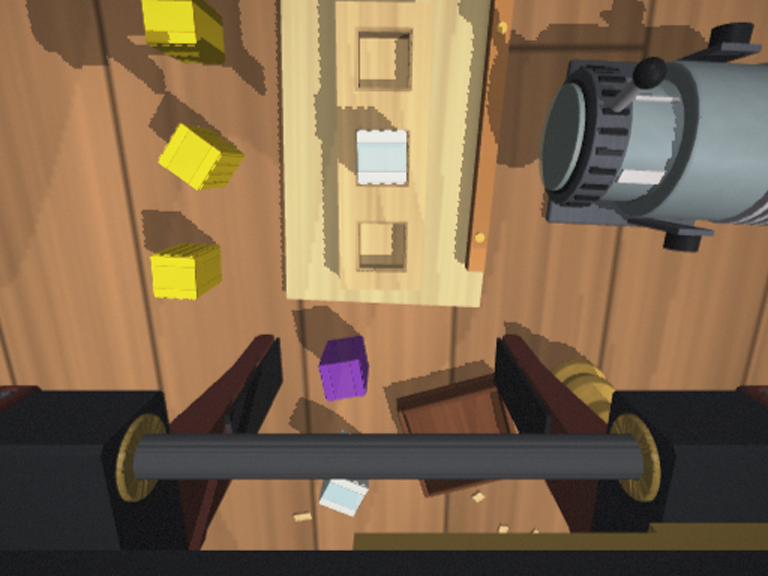

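The rack, the old blank and the fence are clearly seen, and the lever leans to +Y (unlocked). Next are the fence-corner view and the views of blanks A and B.

```bash
python3 -m inch '-60 0 0 0 -1;-120 0 0 0 -1;-120 0 0 0 -1;-120 0 0 0 -1;-120 0 0 0 -1'; python3 - <<'E'
from h import *
w=cam("wrist"); np.save("w4.npy",w,allow_pickle=True); save(w,"w4.png",1.5)
E
python3 -m inch '-60 0 -10 0 -1;-120 0 -20 0 -1;-180 0 -20 0 -1;-180 0 -20 0 -1;-180 0 -20 0 -1;-180 0 -20 0 -1'; python3 - <<'E'
from h import *
w=cam("wrist"); np.save("w5.npy",w,allow_pickle=True); save(w,"w5.png",1.3)
for r in ctrl.regions_of(w,"blank0"): print(round(r["score"],2),np.round(r["rect"]))
E
python3 -m inch '-50 0 0 0 -1;-80 0 0 0 -1;-80 0 0 0 -1;-80 0 0 0 -1'; python3 - <<'E'
from h import *
w=cam("wrist"); np.save("w6.npy",w,allow_pickle=True)
for r in ctrl.regions_of(w,"blank0"): print(round(r["score"],2),np.round(r["rect"]))
E
```

```text
time: 5.1
tool_pos: [0.5197, 0.0284, 0.2995]
orientation: [-1.208, 1.212, -1.212]
force: [1.4, 0.2, 0.5]
gripper_width: 1.002
time: 5.9
tool_pos: [0.5004, 0.2078, 0.2994]
orientation: [-1.208, 1.212, -1.213]
force: [0.1, -0.8, 0.1]
gripper_width: 1.003
0.97 [213.  86.  42.  46.]
0.59 [298.  80.  50.  50.]
time: 6.5
tool_pos: [0.5003, 0.2886, 0.2994]
orientation: [-1.209, 1.211, -1.212]
force: [-0.5, -0.1, 0.1]
gripper_width: 0.998
0.7 [214. 150.  43.  42.]
0.57 [298. 145.  43.  43.]
```

View pics/w4.png

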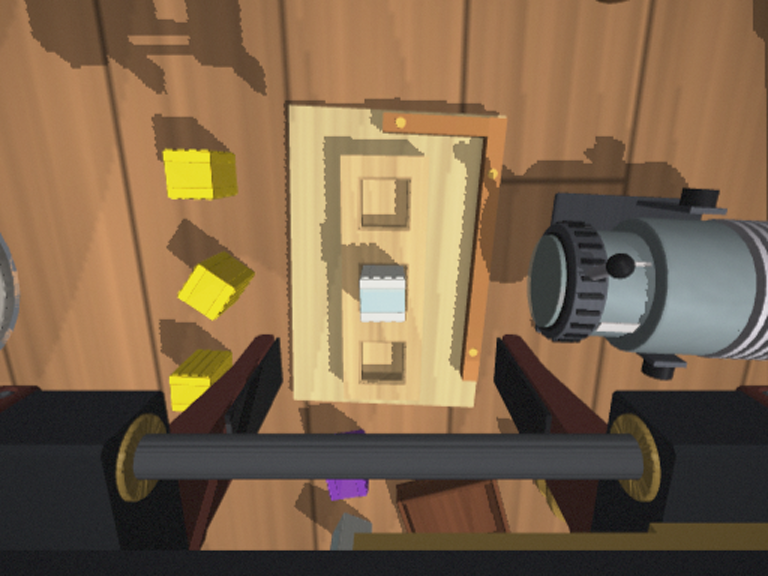

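View pics/w5.png

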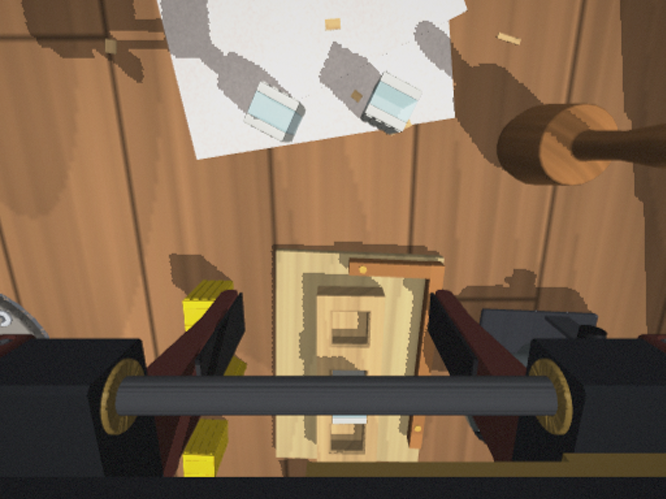

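```bash
cat >> h.py <<'E'
from scipy.optimize import minimize, least_squares
def box(x,y,a,lx,ly,z0,z1):
    c=np.array([[i*lx/2,j*ly/2] for i,j in((1,1),(1,-1),(-1,-1),(-1,1))])@np.array([[np.cos(a),np.sin(a)],[-np.sin(a),np.cos(a)]])+[x,y]
    return np.vstack([np.c_[c,np.full(4,z)] for z in(z0,z1)])
def sil(p,X,k=4):
    h=cv2.convexHull((proj(p,X)*k+ (k-1)/2).astype(np.float32))
    m=np.zeros((384*k,512*k),np.uint8); cv2.fillConvexPoly(m,h.astype(np.int32),1); return cv2.resize(m*255,(512,384),interpolation=cv2.INTER_AREA)/255.
def fit(views,x0,lx,ly,z0,z1,freez=False):
    "views: list of (pic,mask)"
    def cost(q):
        X=box(q[0],q[1],q[2]/10,lx,ly,z0,q[3] if freez else z1); e=0
        for p,m in views: s=sil(p,X); e+=np.abs(s-m).sum()/m.sum()
        return e
    x0=list(x0); x0[2]*=10
    if freez: x0.append(z1)
    n=len(x0); d=np.diag([.012,.012,1.5,.015][:n])
    sx=np.vstack([x0]+[np.array(x0)+d[i] for i in range(n)])
    r=minimize(cost,x0,method="Nelder-Mead",options=dict(initial_simplex=sx,xatol=1e-4,fatol=1e-5,maxiter=400))
    q=r.x.copy(); q[2]/=10; return q,r.fun
def near(p,target,X):
    c=proj(p,X)[0]; rs=[r for r in ctrl.regions_of(p,target) if r["score"]>.2]
    r=min(rs,key=lambda r:np.hypot(*(np.array(r["rect"][:2])-c))); return r["pixels"].astype(float),np.round(r["rect"]),c.round(),r["score"]
E
python3 - <<'E'
from h import *
L=lambda n:np.load(f"w{n}.npy",allow_pickle=True).item()
P={n:L(n) for n in(3,4,5,6)}
def do(name,t,vs,x0,lx,ly,z0,z1):
    V=[]
    for n in vs:
        m,r,c,s=near(P[n],t,[x0[0],x0[1],z1]); print(name,n,r,c,round(s,2)); V.append((P[n],m))
    for fz in(False,True):
        q,f=fit(V,x0,lx,ly,z0,z1,fz); print("  ",q.round(4),"deg",np.degrees(q[2]).round(1),"err",round(f/len(V),3))
do("A","blank0",(5,6),(.552,.32,-.45),.04,.04,0,.08)
do("B","blank0",(5,6),(.444,.312,-.45),.04,.04,0,.08)
do("old","old",(3,4),(.514,-.008,-.05),.04,.04,.044,.087)
do("rack","rack",(4,),(.514,-.008,-.03),.08,.245,.012,.044)
p=P[4]
obs=np.array([(290,102),(295,400),(474,407),(506,116),(484,135),(463,380)])/1.5
mod=np.array([(-145,143,12),(-145,-167,12),(60,-167,12),(56,138.5,32),(40,122.5,32),(40,-123.5,32)])/1000
def res(q):
    Rz=R.from_euler("z",q[2]).as_matrix(); return (proj(p,mod@Rz.T+[q[0],q[1],0])-obs).ravel()
s=least_squares(res,(.563,.011,-.04)); print(s.x.round(4),s.fun.reshape(-1,2).round(1))
E
```

```text
A 5 [298.  80.  50.  50.] [300.  80.] 0.59
A 6 [298. 145.  43.  43.] [298. 147.] 0.57
   [ 0.5549  0.3216 -0.4607] deg -26.4 err 0.044
   [ 0.5552  0.3215 -0.4448  0.0769] deg -25.5 err 0.042
B 5 [213.  86.  42.  46.] [211.  87.] 0.97
B 6 [214. 150.  43.  42.] [214. 154.] 0.7
   [ 0.4414  0.3135 -0.5042] deg -28.9 err 0.051
   [ 0.441   0.3134 -0.4889  0.0765] deg -28.0 err 0.048
old 3 [253. 105.  34.  35.] [253. 105.] 0.73
old 4 [253. 197.  31.  40.] [254. 200.] 0.87
   [ 0.5154 -0.0077 -0.0099] deg -0.6 err 0.041
   [ 0.5156 -0.0078 -0.0057  0.0859] deg -0.3 err 0.04
rack 4 [258. 187.  57. 165.] [254. 191.] 0.95
   [ 0.5156 -0.0086 -0.0194] deg -1.1 err 0.163
   [ 0.5157 -0.0085 -0.0194  0.0462] deg -1.1 err 0.159
[ 0.5661  0.0115 -0.0461] [[-1.1  1.9]
 [-0.3 -1.1]
 [-0.3 -1.4]
 [ 0.1  0.7]
 [ 1.7  0.1]
 [-0.3 -1.2]]
```

Fits agree: measured heights are 77, 77 and 86 mm against the true 80, 80 and 87. The station is at (0.566, 0.0115) with yaw -2.6°. Next I'll measure the tray, then go to the old blank.

```bash
python3 - <<'E'
from h import *
p=np.load("w1.npy",allow_pickle=True).item()
c=np.array([(364,75),(478,40),(497,154),(391,185)])/1.3
X=atz(p,c,.03); print(X.round(4),X.mean(0).round(4),[np.linalg.norm(X[i]-X[i-1]).round(3) for i in range(4)])
go(.5155,-.0078,.20,np.radians(-1))
E
```

```text
[[ 0.5303 -0.2757  0.03  ]
 [ 0.6446 -0.2442  0.03  ]
 [ 0.6763 -0.3554  0.03  ]
 [ 0.562  -0.3881  0.03  ]] [ 0.6033 -0.3159  0.03  ] [np.float64(0.117), np.float64(0.119), np.float64(0.116), np.float64(0.119)]
shift [297.7  99.8  15.9] turn 0.9 alt -179.1 yaw now -0.1 j1,j7 [-0.1  -0.83] tilt [ 0. -0. -1.]
```

```bash
python3 -m inch '60 0 5 0.9 -1;120 0 10 0.9 -1;180 0 16 0.9 -1;240 30 16 0.9 -1;297.7 60 16 0.9 -1;297.7 100 16 0.9 -1;297.7 100 16 0.9 -1;297.7 100 16 0.9 -1;297.7 100 16 0.9 -1'; python3 - <<'E'
from h import *
go(.5155,-.0078,.067,np.radians(-1))
w=cam("wrist");save(w,"w7.png",1)
E
```

```text
time: 8.07
tool_pos: [0.5168, -0.0062, 0.2015]
orientation: [-1.2, 1.218, -1.221]
force: [0.4, 0.0, -0.4]
gripper_width: 1.001
shift [  1.7 134.5  -1.8] turn 0.2 alt -179.8 yaw now -0.8 j1,j7 [ 0.35 -0.3 ] tilt [ 0.003  0.    -1.   ]
```

View pics/w7.png

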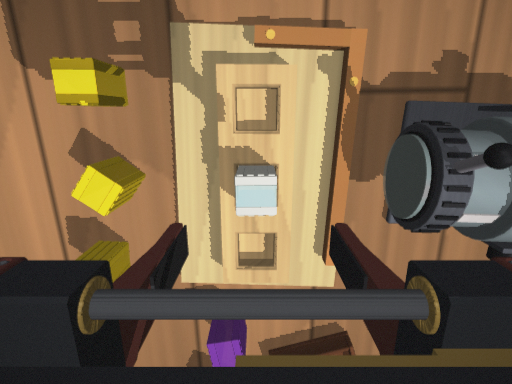

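```bash
python3 -m inch '1 40 -1 0.2 -1;1 80 -1 0.2 -1;1 110 -1 0.2 -1;1 134 -1 0.2 -1;1 134 -1 0.2 -1;1 134 -1 0.2 -1;1 134 -1 0.2 0.3;1 134 -1 0.2 1;1 134 -1 0.2 1;1 134 -1 0.2 1;1 134 -1 0.2 1' 20; python3 - <<'E'
from h import *
s=ctrl.state(); print(s["force"],s["tool_pos"])
E
```

```text
time: 9.5
tool_pos: [0.5146, -0.0086, 0.0657]
orientation: [-1.2, 1.224, -1.224]
force: [-0.3, -0.2, -1.0]
gripper_width: 0.468
[-0.28304386 -0.19419007 -1.04416493] [ 0.51457394 -0.00856416  0.0656684 ]
```

```bash
python3 -m inch '0 -20 0 0 1;0 -60 0 0 1;0 -100 0 0 1;0 -120 0 0 1;0 -120 0 0 1'; python3 -c "
from h import *
go(.6033,-.3159,.185,np.radians(-1)); go(.6033,-.3159,.052,np.radians(-1))"
```

```text
time: 10.12
tool_pos: [0.5154, -0.0085, 0.1868]
orientation: [-1.198, 1.222, -1.226]
force: [0.6, 0.5, -0.6]
gripper_width: 0.459
shift [305.5   2.2  94.1] turn -0.2 alt 179.8 yaw now -1.2 j1,j7 [ 0.35 -0.32] tilt [ 0.003 -0.    -1.   ]
shift [305.5 135.2  93.7] turn -0.2 alt 179.8 yaw now -1.2 j1,j7 [ 0.35 -0.32] tilt [ 0.003 -0.    -1.   ]
```

```bash
python3 -m inch '60 0 20 0 1;120 0 40 0 1;180 0 60 0 1;240 0 80 0 1;305 0 94 0 1;305 0 94 0 1;305 0 94 0 1;305 50 94 0 1;305 100 94 0 1;305 125 94 0 1;305 125 94 0 1;305 125 94 0 1'; python3 -c "
from h import *
go(.6033,-.3159,.0500)
w=cam('wrist');save(w,'w8.png',1)"
```

```text
time: 11.62
tool_pos: [0.6036, -0.3141, 0.062]
orientation: [-1.199, 1.221, -1.223]
force: [0.6, -0.5, -0.4]
gripper_width: 0.453
shift [ 1.8 12.  -0.2] turn 0 alt 0 yaw now -1.0 j1,j7 [0.65 0.12] tilt [ 0.002  0.    -1.   ]
```

View pics/w8.png

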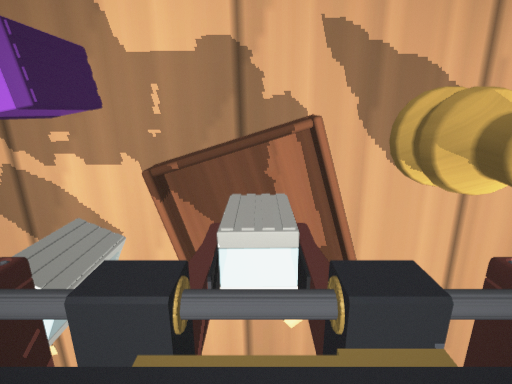

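```bash
python3 -m inch '1 6 0 0 1;1 12 0 0 1;1 12 0 0 1;1 12 0 0 1;1 12 0 0 -0.4;1 12 0 0 -0.4;1 12 0 0 -0.4;1 -30 0 0 -0.4;1 -90 0 0 -0.4;1 -150 0 0 -0.4;1 -150 0 0 -0.4'; python3 -c "
from h import *
w=cam('wrist');np.save('w9.npy',w,allow_pickle=True);save(w,'w9.png',1)
for t,x in (('blank0',(.471,-.338,.08)),('old',(.603,-.316,.07))): m,r,c,s=near(w,t,x); print(t,r,c,s)
a=np.radians(-2.6);O=np.array([.566,.0115]);X=np.array([np.cos(a),np.sin(a)]);Y=np.array([-X[1],X[0]])
f=O-.150*X-.02*Y;print(f); go(*f,.20,a)
"
```

```text
time: 13.05
tool_pos: [0.6055, -0.3172, 0.2168]
orientation: [-1.196, 1.215, -1.231]
force: [-0.6, 0.5, -0.4]
gripper_width: 0.697
blank0 [144. 206.  63.  60.] [129. 209.] 0.94
old [254. 180.  39.  50.] [254. 184.] 0.77
[ 0.41524715 -0.00167496]
shift [-310.7   10.  -192.6] turn 1.5 alt -178.5 yaw now -1.1 j1,j7 [0.68 0.19] tilt [-0.002  0.    -1.   ]
```

View pics/w9.png

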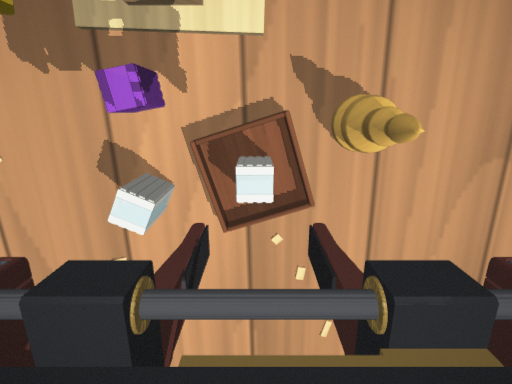

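The old blank stands upright in the tray. Next I'll push the rack home, starting with closed fingers in front of it.

```bash
cat >> h.py <<'E'
O=np.array([.566,.0115]);A=np.radians(-2.6);SX=np.array([np.cos(A),np.sin(A)]);SY=np.array([-SX[1],SX[0]])
def st(X,Y): return O+X/1000*SX+Y/1000*SY
def gost(X,Y,z): go(*st(X,Y),z,A)
E
python3 -c "
from h import *
gost(-120,-22,.15)"
```

```text
shift [-308.    60.  -162.6] turn 1.5 alt -178.5 yaw now -1.1 j1,j7 [0.68 0.19] tilt [-0.002  0.    -1.   ]
```

```bash
python3 -m inch '-60 0 -30 1 1;-120 0 -60 1.5 1;-180 0 -90 1.5 1;-240 0 -120 1.5 1;-308 30 -163 1.5 1;-308 60 -163 1.5 1;-308 60 -163 1.5 1;-308 60 -163 1.5 1;-308 60 -163 1.5 1'; python3 -c "
from h import *
gost(-120,-22,.038); gost(-54,-22,.038)"
```

```text
time: 14.32
tool_pos: [0.4466, -0.0062, 0.151]
orientation: [-1.185, 1.244, -1.245]
force: [-0.0, -0.3, 0.2]
gripper_width: 0.005
shift [ -1.1 113.   -1.7] turn -0.2 alt 179.8 yaw now -2.8 j1,j7 [ 0.38 -0.37] tilt [ 0.001  0.    -1.   ]
shift [ -1.3 113.1  64.3] turn -0.2 alt 179.8 yaw now -2.8 j1,j7 [ 0.38 -0.37] tilt [ 0.001  0.    -1.   ]
```

```bash
python3 -m inch '-1 60 -2 0 1;-1 110 -2 0 1;-1 113 -2 0 1;-1 113 0 0 1;-1 113 10 0 1;-1 113 20 0 1;-1 113 30 0 1;-1 113 40 0 1;-1 113 48 0 1;-1 113 54 0 1;-1 113 58 0 1;-1 113 58 0 1'; python3 -c "
from h import *
gost(-54,-22,.038)
w=cam('wrist');np.save('w10.npy',w,allow_pickle=True);save(w,'w10.png',1)"
```

```text
time: 15.82
tool_pos: [0.5038, -0.0068, 0.0375]
orientation: [-1.187, 1.243, -1.243]
force: [-0.3, -0.1, -0.3]
gripper_width: 0.006
shift [ 0.9 -0.5  7.4] turn -0.0 alt 180.0 yaw now -2.6 j1,j7 [ 0.26 -0.53] tilt [ 0.  0. -1.]
```

```bash
for i in 1 2 3; do :; done; python3 -m inch '0 0 3 0 1;0 0 5 0 1;0 0 6 0 1;0 0 6 0 1'; python3 -m inch '0 0 1 0 1;0 0 2 0 1;0 0 2 0 1;0 0 2 0 1'; python3 -m inch '0 0 1 0 1;0 0 2 0 1;0 0 2 0 1;0 0 2 0 1'
```

```text
time: 16.38
tool_pos: [0.5098, -0.0071, 0.0377]
orientation: [-1.187, 1.243, -1.243]
force: [-0.4, -0.5, -0.3]
gripper_width: 0.006
time: 16.88
tool_pos: [0.5118, -0.0072, 0.0377]
orientation: [-1.187, 1.243, -1.243]
force: [-0.8, 1.2, -0.9]
gripper_width: 0.004
time: 17.38
tool_pos: [0.5133, -0.0072, 0.0376]
orientation: [-1.187, 1.243, -1.243]
force: [-2.8, 0.4, 2.0]
gripper_width: 0.004
```

```bash
python3 -m inch '0 0 1 0 1;0 0 2 0 1;0 0 2 0 1;0 0 2 0 1'; python3 -m inch '0 0 1 0 1;0 0 2 0 1;0 0 2 0 1;0 0 2 0 1'; python3 -c "
from h import *
gost(-54,-22,.038)"
```

```text
time: 17.88
tool_pos: [0.5145, -0.0071, 0.0375]
orientation: [-1.189, 1.244, -1.242]
force: [-5.8, 2.4, 4.0]
gripper_width: 0.003
time: 18.38
tool_pos: [0.5145, -0.0073, 0.0371]
orientation: [-1.192, 1.247, -1.241]
force: [-10.8, 2.8, 7.7]
gripper_width: 0.011
shift [ 0.9 -0.9 -3.4] turn -0.0 alt 180.0 yaw now -2.6 j1,j7 [ 0.26 -0.52] tilt [-0.006 -0.001 -1.   ]
```

```bash
python3 -m inch '0 0 -10 0 1;0 -50 -10 0 1;0 -80 -5 0 1;60 -80 20 0 1;120 -80 50 0 1;155 -80 50 0 1;155 -80 50 0 1;155 -80 50 0 1'; python3 -c "
from h import *
gost(0,-178,.038)"
```

```text
time: 19.38
tool_pos: [0.5607, -0.1641, 0.1178]
orientation: [-1.186, 1.242, -1.243]
force: [-0.0, -0.1, -0.1]
gripper_width: 0.005
shift [ 2.4 79.7 -2.8] turn -0.0 alt 180.0 yaw now -2.6 j1,j7 [ 0.55 -0.14] tilt [ 0.001  0.    -1.   ]
```

```bash
python3 -m inch '2 50 0 0 1;2 80 0 0 1;2 80 0 0 1;-8 80 0 0 1;-16 80 0 0 1;-24 80 0 0 1;-30 80 0 0 1;-36 80 0 0 1;-38 80 0 0 1;-38 80 0 0 1'; python3 -m inch '-1 0 0 0 1;-2 0 0 0 1;-2 0 0 0 1;-2 0 0 0 1';  python3 -m inch '-1 0 0 0 1;-2 0 0 0 1;-2 0 0 0 1;-2 0 0 0 1'; python3 -c "
from h import *
gost(0,-132,.038)"
```

```text
time: 20.62
tool_pos: [0.5621, -0.1263, 0.0375]
orientation: [-1.187, 1.243, -1.242]
force: [0.3, -0.4, -0.0]
gripper_width: 0.01
time: 21.12
tool_pos: [0.5621, -0.1245, 0.0375]
orientation: [-1.187, 1.243, -1.243]
force: [0.1, -0.7, -1.0]
gripper_width: 0.006
time: 21.62
tool_pos: [0.5623, -0.1226, 0.0376]
orientation: [-1.187, 1.243, -1.243]
force: [-0.2, -0.8, -1.4]
gripper_width: -0.0
shift [-2.2 -0.4 -2.4] turn -0.0 alt 180.0 yaw now -2.6 j1,j7 [ 0.44 -0.27] tilt [-0.  0. -1.]
```

```bash
python3 -m inch '-1 0 0 0 1;-2 0 0 0 1;-2 0 0 0 1;-2 0 0 0 1';  python3 -m inch '-1 0 0 0 1;-2 0 0 0 1;-2 0 0 0 1;-2 0 0 0 1';python3 -m inch '-1 0 0 0 1;-2 0 0 0 1;-2 0 0 0 1;-2 0 0 0 1'
```

```text
time: 22.12
tool_pos: [0.5621, -0.1225, 0.0377]
orientation: [-1.188, 1.244, -1.245]
force: [-1.3, -5.4, 0.3]
gripper_width: 0.007
time: 22.62
tool_pos: [0.562, -0.1225, 0.0377]
orientation: [-1.189, 1.244, -1.248]
force: [-1.1, -9.8, -0.4]
gripper_width: 0.004
time: 23.12
tool_pos: [0.5618, -0.1224, 0.0377]
orientation: [-1.191, 1.244, -1.25]
force: [-1.7, -13.4, 1.6]
gripper_width: 0.009
```

```bash
python3 -m inch '12 0 0 0 1;12 -50 0 0 1;12 -80 -5 0 1;-50 -80 -40 0 1;-110 -80 -70 0 1;-130 -80 -70 0 1;-130 -40 -70 0 1;-130 0 -70 0 1;-130 0 -70 0 1;-130 0 -70 0 1'; python3 -c "
from h import *
gost(-52,-5,.038)"
```

```text
time: 24.38
tool_pos: [0.4994, 0.017, 0.0387]
orientation: [-1.186, 1.242, -1.243]
force: [1.4, 0.9, 0.5]
gripper_width: 0.008
shift [ 7.5  0.7 14.8] turn -0.0 alt 180.0 yaw now -2.6 j1,j7 [ 0.23 -0.58] tilt [ 0.001  0.001 -1.   ]
```

```bash
python3 -m inch '0 0 6 0 1;0 0 12 0 1;0 0 14 0 1;0 0 15 0 1;0 0 16 0 1;0 0 17 0 1;0 0 18 0 1;0 0 18 0 1';  python3 -m inch '0 0 1 0 1;0 0 2 0 1;0 0 2 0 1;0 0 2 0 1';  python3 -m inch '0 0 -12 0 1;0 -60 -12 0 1;0 -120 -12 0 1;0 -180 -12 0 1;0 -240 -12 0 1;0 -262 -12 0 1;0 -262 -12 0 1;0 -262 -12 0 1'; python3 -c "
from h import *
go(.52,-.05,.30,0)
go(.52,.06,.30,0)"
```

```text
time: 25.38
tool_pos: [0.5156, 0.0156, 0.0374]
orientation: [-1.189, 1.244, -1.242]
force: [-4.3, 1.0, 4.2]
gripper_width: 0.007
time: 25.88
tool_pos: [0.5156, 0.0156, 0.0371]
orientation: [-1.192, 1.246, -1.241]
force: [-9.8, 1.1, 7.4]
gripper_width: 0.002
time: 26.88
tool_pos: [0.5061, 0.0157, 0.2983]
orientation: [-1.188, 1.244, -1.243]
force: [-1.2, -0.1, -0.3]
gripper_width: 0.005
shift [65.  -1.7 16.9] turn -2.7 alt 177.3 yaw now -2.7 j1,j7 [ 0.4  -0.32] tilt [-0.001 -0.    -1.   ]
shift [-44.9  -1.7  11.8] turn -2.7 alt 177.3 yaw now -2.7 j1,j7 [ 0.4  -0.32] tilt [-0.001 -0.    -1.   ]
```

```bash
python3 -c "
from h import *
w=cam('wrist');np.save('w11.npy',w,allow_pickle=True)"
python3 -m inch '40 0 14 0 1;65 0 14 0 1;65 0 14 0 1;65 0 14 0 1;65 0 14 0 1'; python3 - <<'E'
from h import *
w=cam('wrist');np.save('w12.npy',w,allow_pickle=True)
v=np.load('w11.npy',allow_pickle=True).item()
save(v,"w11.png",3,(170,60,360,260))
V=[]
for p in(v,w):
    m,r,c,s=near(p,"rack",[*O,.044]); print(r,c,s); V.append((p,m))
print(fit(V,(*O,A),.08,.245,.012,.044),fit(V[:1],(*O,A),.08,.245,.012,.044))
E
```

```text
time: 27.55
tool_pos: [0.5175, -0.0481, 0.2994]
orientation: [-1.188, 1.242, -1.241]
force: [0.5, 0.3, -0.0]
gripper_width: 0.005
[304. 162.  67. 169.] [300. 168.] 0.64
[295. 116.  68. 187.] [291. 122.] 0.66
(array([ 0.5661587 ,  0.01012983, -0.04894838]), np.float64(0.05082350552125983)) (array([ 0.56630389,  0.01004947, -0.04898575]), np.float64(0.02727850213286053))
```

View pics/w11.png

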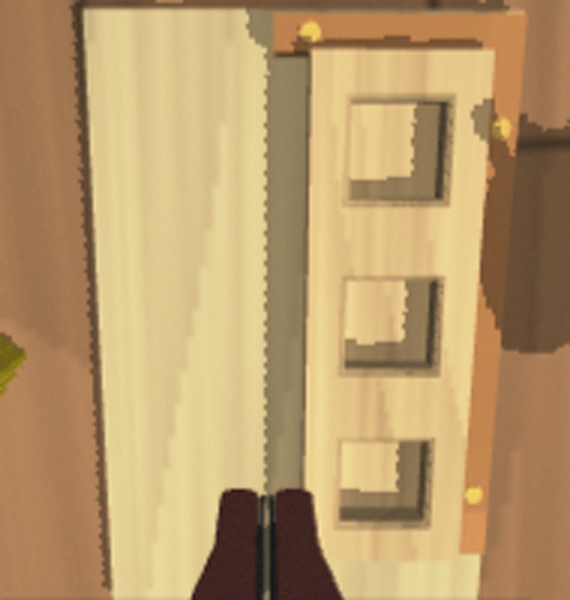

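The rack is seated against both fences. I'll check the pocket centres from the image against the fit.

```bash
sed -i 's/^O=np.array.*A=np.radians(-2.6)/O=np.array([.5662,.0103]);A=np.radians(-2.75)/' h.py; python3 - <<'E'
from h import *
v=np.load('w11.npy',allow_pickle=True).item()
for n,q,Y in(("p2",[(346,95),(455,95),(450,206),(344,206)],80),("p1",[(344,278),(442,278),(440,377),(339,377)],0),("p0",[(339,440),(434,438),(431,528),(337,527)],-80)):
    X=atz(v,np.array(q)/3+[170-1/3,60-1/3],.044); print(n,X.mean(0).round(4),st(0,Y).round(4),[np.linalg.norm(X[i]-X[i-1]).round(4) for i in range(4)])
go(.4412,.3134,.17,np.radians(-28.5))
E
```

```text
p2 [0.5701 0.0904 0.044 ] [0.57   0.0902] [np.float64(0.048), np.float64(0.0483), np.float64(0.048), np.float64(0.0486)]
p1 [0.5662 0.0095 0.044 ] [0.5662 0.0103] [np.float64(0.048), np.float64(0.046), np.float64(0.048), np.float64(0.049)]
p0 [ 0.5626 -0.0699  0.044 ] [ 0.5624 -0.0696] [np.float64(0.0468), np.float64(0.047), np.float64(0.0484), np.float64(0.048)]
shift [-358.3  129.7  -92.6] turn 25.9 alt -154.1 yaw now -2.6 j1,j7 [ 0.48 -0.19] tilt [ 0.  0. -1.]
```

```bash
python3 -m inch '-60 0 -15 5 -1;-120 0 -30 10 -1;-180 0 -45 20 -1;-240 0 -60 26 -1;-300 40 -75 26 -1;-358 80 -93 26 -1;-358 130 -93 26 -1;-358 130 -93 26 -1;-358 130 -93 26 -1;-358 130 -93 26 -1'; python3 - <<'E'
from h import *
w=cam("wrist"); m,r,c,s=near(w,"blank0",[.4412,.3134,.08]); print(r,c,s,fit([(w,m)],(.4412,.3134,-.5),.04,.04,0,.08))
go(.4412,.3134,.058,np.radians(-28.5))
E
```

```text
time: 28.95
tool_pos: [0.4429, 0.3121, 0.1717]
orientation: [-0.925, 1.567, -1.568]
force: [0.6, 0.0, -0.6]
gripper_width: 0.998
[255. 194.  48.  57.] [255. 201.] 0.96 (array([ 0.44091354,  0.31289659, -0.46330474]), np.float64(0.03823759730987148))
shift [ -0.2 113.5  -2.2] turn -0.3 alt 179.7 yaw now -28.8 j1,j7 [-0.17 -1.53] tilt [ 0.003  0.001 -1.   ]
```

```bash
python3 -m inch '0 40 -1 -1.3 -1;0 80 -1 -1.3 -1;0 113 -1 -1.3 -1;0 113 -1 -1.3 -1;0 113 -1 -1.3 0;0 113 -1 -1.3 1;0 113 -1 -1.3 1;0 113 -1 -1.3 1;0 80 -1 -1.3 1;0 0 -1 -1.3 1;0 0 -1 -1.3 1' 25; python3 - <<'E'
from h import *
gost(0,80,.17); gost(0,80,.080)
E
```

```text
time: 30.42
tool_pos: [0.4417, 0.3144, 0.1734]
orientation: [-0.938, 1.55, -1.549]
force: [-0.0, 0.3, -0.1]
gripper_width: 0.241
shift [140.3   3.2 217. ] turn -24.6 alt 155.4 yaw now -27.3 j1,j7 [-0.17 -1.51] tilt [ 0.005  0.003 -1.   ]
shift [140.7  93.2 216.8] turn -24.6 alt 155.4 yaw now -27.3 j1,j7 [-0.17 -1.51] tilt [ 0.005  0.003 -1.   ]
```

The opening reads 0.24 (21 mm), so something went wrong with this grasp. I'll look.

```bash
python3 - <<'E'
from h import *
print(ctrl.state()["gripper_width"])
w=cam("wrist"); save(w,"w13.png",1)
for r in ctrl.regions_of(w,"blank0"): print(round(r["score"],2),np.round(r["rect"]))
E
```

```text
0.24137499110825864
0.78 [361. 137.  70.  52.]
0.68 [257. 197.  44.  58.]
```

View pics/w13.png

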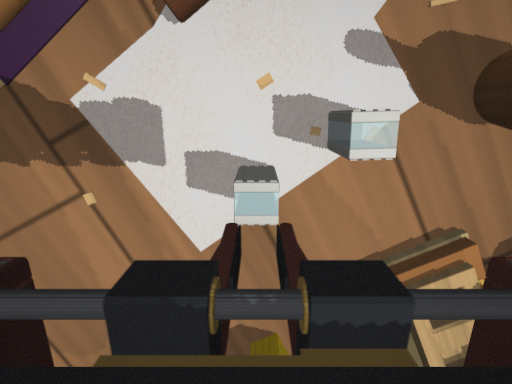

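The blank still stands. The lift began before the fingers had shut. I'll re-measure and retry with more closing time.

```bash
python3 - <<'E'
from h import *
w=cam("wrist"); m,r,c,s=near(w,"blank0",[.4412,.3134,.08]); q,f=fit([(w,m)],(.4412,.3134,-.48),.04,.04,0,.08); print(q.round(4),np.degrees(q[2]),f)
print(fit([(w,m)],(.4412,.3134,-.48),.04,.04,0,.08,True))
go(q[0],q[1],.058,q[2])
E
```

```text
[ 0.44    0.3127 -0.4837] -27.715173152060782 0.0419167744228428
(array([ 0.44022405,  0.31296237, -0.492926  ,  0.07974292]), np.float64(0.04209977087634128))
shift [ -0.7 110.7  -0.3] turn 0.4 alt -179.6 yaw now -27.4 j1,j7 [-0.17 -1.51] tilt [-0.001 -0.001 -1.   ]
```

```bash
python3 -m inch '0 0 0 0 -1;0 0 0 0 -1;0 0 0 0 -1;0 0 0 0 -1;0 0 0 0 -1;0 40 0 0 -1;0 80 0 0 -1;0 111 0 0 -1;0 111 0 0 -1;0 111 0 0 -1' 25; python3 -m inch '0 0 0 0 1;0 0 0 0 1;0 0 0 0 1;0 0 0 0 1;0 0 0 0 1;0 0 0 0 1;0 0 0 0 1'
```

```text
time: 31.88
tool_pos: [0.4409, 0.3135, 0.0597]
orientation: [-0.943, 1.551, -1.551]
force: [1.2, 0.3, 0.6]
gripper_width: 1.003
time: 32.75
tool_pos: [0.4403, 0.3129, 0.0587]
orientation: [-0.944, 1.551, -1.551]
force: [-2.0, 1.2, 1.3]
gripper_width: 0.455
```

```bash
python3 -m inch '0 -40 0 0 1;0 -80 0 0 1;0 -115 0 0 1;0 -115 0 0 1;0 -115 0 0 1'; python3 -c "
from h import *
gost(0,80,.17)"
```

```text
time: 33.38
tool_pos: [0.44, 0.3121, 0.1727]
orientation: [-0.946, 1.551, -1.552]
force: [0.0, -0.6, -1.9]
gripper_width: 0.454
shift [137.3   2.8 217.4] turn -24.6 alt 155.4 yaw now -27.4 j1,j7 [-0.16 -1.51] tilt [-0.001 -0.001 -1.   ]
```

```bash
python3 -m inch '30 0 50 -8 1;60 0 100 -16 1;90 0 150 -24.6 1;120 0 200 -24.6 1;137 0 217 -24.6 1;137 0 217 -24.6 1;137 0 217 -24.6 1;137 0 217 -24.6 1;137 0 217 -24.6 1'; python3 - <<'E'
from h import *
gost(0,80,.085)
w=cam("wrist"); np.save("w14.npy",w,allow_pickle=True)
# is the held blank centred? 
z=ctrl.state()["tool_pos"]; m,r,c,s=near(w,"blank0",[z[0],z[1],z[2]+.022]); print(r,c,s)
q,f=fit([(w,m)],(z[0],z[1],A),.04,.04,z[2]-.0587,z[2]+.0213); print((q[:2]-z[:2]).round(4),np.degrees(q[2]),f, z)
E
```

```text
time: 34.5
tool_pos: [0.5698, 0.0927, 0.1737]
orientation: [-1.187, 1.243, -1.243]
force: [0.3, -0.5, -2.0]
gripper_width: 0.459
shift [ 2.5 88.7  0.4] turn 0.1 alt -179.9 yaw now -2.6 j1,j7 [ 0.29 -0.65] tilt [-0.  0. -1.]
[258. 240.  81. 100.] [257. 269.] 0.97
[0.0011 0.0062] -3.351882144768673 0.16714587361557193 [0.5699161  0.0924772  0.17372771]
```

```bash
python3 -m inch '2.5 30 0.4 0 1;2.5 60 0.4 0 1;2.5 66 0.4 0 1;2.5 70 0.4 0 1;2.5 74 0.4 0 1;2.5 78 0.4 0 1;2.5 82 0.4 0 1;2.5 85 0.4 0 1;2.5 85 0.4 0 1;2.5 85 0.4 0 1'; python3 -c "
from h import *
gost(0,80,.0805)"
```

```text
time: 35.85
tool_pos: [0.5713, 0.0915, 0.0938]
orientation: [-1.184, 1.241, -1.245]
force: [-13.1, -0.5, 33.4]
gripper_width: 0.454
shift [ 1.4 13.3 -1.2] turn 0.1 alt -179.9 yaw now -2.7 j1,j7 [ 0.25 -0.72] tilt [ 0.004  0.001 -1.   ]
```

```bash
python3 -m inch '0 -6 0 0 1;0 -8 -1 0 1;1 -8 -2 0 1;1 -8 -2 0 1;1 -8 -2 0 1'; python3 -c "
from h import *
gost(0,80,.0805)"
```

```text
time: 36.48
tool_pos: [0.5683, 0.0879, 0.0963]
orientation: [-1.187, 1.245, -1.244]
force: [0.3, -0.3, -1.0]
gripper_width: 0.451
shift [-2.4 15.8  1.6] turn -0.0 alt 180.0 yaw now -2.8 j1,j7 [ 0.25 -0.72] tilt [-0.001 -0.    -1.   ]
```

```bash
python3 -m inch '-1 2 0.5 0 1;-1 5 0.5 0 1;-1 8 0.5 0 1;-1 8 0.5 0 1'; python3 -c "
from h import *
gost(0,80,.0805)"
```

```text
time: 36.98
tool_pos: [0.5694, 0.0922, 0.091]
orientation: [-1.184, 1.243, -1.242]
force: [-5.8, 3.5, 18.3]
gripper_width: 0.457
shift [ 2.  10.5  0.8] turn 0.1 alt -179.9 yaw now -2.6 j1,j7 [ 0.25 -0.73] tilt [ 0.002  0.003 -1.   ]
```

```bash
python3 -c "
from h import *
w=cam('wrist');save(w,'w15.png',2.2,(150,60,450,330))"
```

```text
(no output)
```

View pics/w15.png

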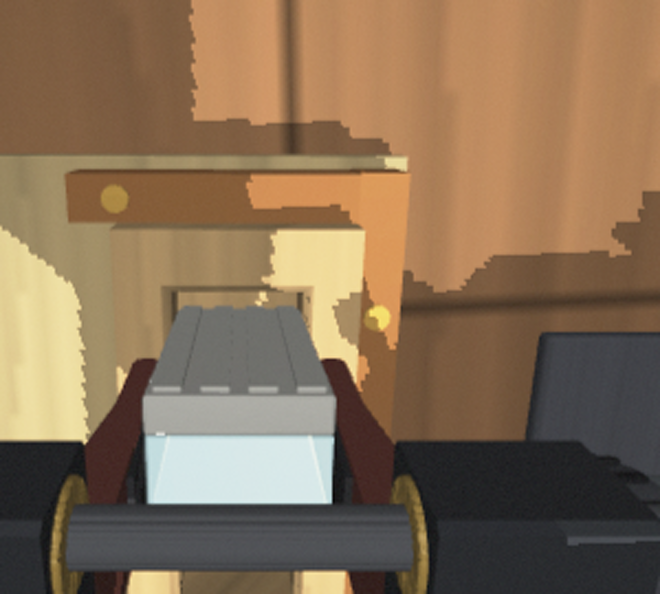

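```bash
python3 - <<'E'
from h import *
w=cam("wrist"); z=ctrl.state()["tool_pos"]; print(z, ctrl.state()["force"])
C=lambda X:((proj(w,X)-[150,60])*2.2).round(0).tolist()
b=box(z[0],z[1],A,.04,.04,z[2]-.0587,z[2]+.0213)
print("blank bottom +Y corners",C(b[[0,3]]),"top +Y",C(b[[4,7]]))
r=box(*st(0,80),A,.049,.049,.034,.044); print("rim",C(r[4:]))
r=box(*st(0,0),A,.08,.245,.012,.044); print("rack top",C(r[4:]))
E
```

```text
[0.56934013 0.09220507 0.0909998 ] [-6.04387959  3.7652507  17.75096305]
blank bottom +Y corners [[294.0, 283.0], [177.0, 283.0]] top +Y [[325.0, 376.0], [144.0, 376.0]]
rim [[313.0, 285.0], [309.0, 422.0], [167.0, 422.0], [162.0, 285.0]]
rack top [[364.0, 230.0], [332.0, 804.0], [143.0, 804.0], [111.0, 230.0]]
```

The blank sits about 3 mm towards -Y in the grip and looks pitched. I'll set it on the flat board in front of the rack, then re-grip it squarely.

```bash
python3 -m inch '0 -20 0 0 1;0 -60 0 0 1;0 -60 -30 0 1;30 -60 -60 0 1;60 -60 -95 0 1;60 -60 -95 0 1;60 -60 -95 0 1;60 -60 -95 0 1'; python3 -c "
from h import *
gost(-97,20,.0705)"
```

```text
time: 38.08
tool_pos: [0.4724, 0.0346, 0.1491]
orientation: [-1.185, 1.243, -1.244]
force: [-0.0, 1.4, -0.9]
gripper_width: 0.455
shift [-0.2 78.6 -2.2] turn 0.1 alt -179.9 yaw now -2.7 j1,j7 [ 0.45 -0.57] tilt [ 0.001  0.001 -1.   ]
```

```bash
python3 -m inch '0 40 -2 0 1;0 70 -2 0 1;0 76 -2 0 1;0 78 -2 0 1;0 78 -2 0 1;0 78 -2 0 1'; python3 -m inch '0 2 0 0 1;0 3 0 0 1;0 4 0 0 1;0 4 0 0 1'; python3 - <<'E'
from h import *
print(ctrl.state()["force"])
E
```

```text
time: 38.83
tool_pos: [0.47, 0.0338, 0.0715]
orientation: [-1.185, 1.243, -1.245]
force: [0.0, 0.1, -1.6]
gripper_width: 0.453
time: 39.33
tool_pos: [0.4691, 0.0337, 0.0665]
orientation: [-1.186, 1.245, -1.244]
force: [-0.2, -0.1, -1.1]
gripper_width: 0.457
[-0.22146677 -0.05774494 -1.07087125]
```

```bash
python3 -m inch '0 2 0 0 1;0 3 0 0 1;0 3 0 0 1;0 3 0 0 1'; python3 -m inch '0 2 0 0 1;0 3 0 0 1;0 3 0 0 1;0 3 0 0 1'; python3 -m inch '0 2 0 0 1;0 3 0 0 1;0 3 0 0 1;0 3 0 0 1'
```

```text
time: 39.83
tool_pos: [0.4693, 0.0338, 0.0637]
orientation: [-1.186, 1.244, -1.244]
force: [-1.4, -0.4, -1.4]
gripper_width: 0.455
time: 40.33
tool_pos: [0.4695, 0.0338, 0.0617]
orientation: [-1.187, 1.243, -1.245]
force: [-2.8, -1.1, 14.0]
gripper_width: 0.453
time: 40.83
tool_pos: [0.4694, 0.0331, 0.0595]
orientation: [-1.188, 1.243, -1.247]
force: [-8.2, -3.5, 29.1]
gripper_width: 0.453
```

```bash
python3 -m inch '0 -4 0 0 1;0 -4 0 0 -1;0 -4 0 0 -1;0 -4 0 0 -1;0 -4 0 0 -1;0 -4 0 0 -1;0 -50 0 0 -1;0 -110 0 0 -1;0 -110 0 0 -1;0 -110 0 0 -1'; python3 - <<'E'
from h import *
w=cam("wrist"); np.save("w16.npy",w,allow_pickle=True)
m,r,c,s=near(w,"blank0",[.4694,.033,.09]); print(r,c,s)
for fz in(0,1): print(fit([(w,m)],(.4694,.033,A),.04,.04,.012,.092,fz))
m,r,c,s=near(w,"rack",[*O,.044]); print(fit([(w,m)],(*O,A),.08,.245,.012,.044))
save(w,"w16.png",1.3)
E
```

```text
time: 42.08
tool_pos: [0.469, 0.0333, 0.1674]
orientation: [-1.186, 1.244, -1.245]
force: [0.5, -0.2, -1.0]
gripper_width: 0.997
[259. 204.  47.  61.] [258. 206.] 0.82
(array([ 0.47056715,  0.02900304, -0.0483565 ]), np.float64(0.024688354327721748))
(array([ 0.47067221,  0.02832734, -0.04790126,  0.09048155]), np.float64(0.02111080589674162))Traceback (most recent call last):
  File "<stdin>", line 5, in <module>
  File "h.py", line 53, in near
    r=min(rs,key=lambda r:np.hypot(*(np.array(r["rect"][:2])-c))); return r["pixels"].astype(float),np.round(r["rect"]),c.round(),r["score"]
ValueError: min() iterable argument is empty
```

B now stands upright on the board at (0.4706, 0.029). I had been computing shifts before the arm settled, so I'll add settling rows and use a stronger grip.

```bash
python3 -m inch '0 0 0 0 -1;0 0 0 0 -1;0 0 0 0 -1'; python3 -c "
from h import *
go(.4706,.029,.070,-.0483)
w=cam('wrist')
for r in ctrl.regions_of(w,'rack'): print(r['score'],r['rect'])
m,r,c,s=near(w,'blank0',[.4706,.029,.09]);print(fit([(w,m)],(.4706,.029,A),.04,.04,.012,.092))
save(w,'w16.png',1)"
```

```text
time: 42.6
tool_pos: [0.4692, 0.0338, 0.1674]
orientation: [-1.186, 1.245, -1.244]
force: [-1.1, -0.0, 0.5]
gripper_width: 1.0
shift [ 4.7 97.4  1.7] turn 0.0 alt -180.0 yaw now -2.7 j1,j7 [ 0.48 -0.54] tilt [-0.  0. -1.]
0.73 [360.7, 184.1, 111.2, 210.1]
(array([ 0.47064583,  0.02859705, -0.04855982]), np.float64(0.02883475096777621))
```

```bash
python3 -m inch '5 40 1.5 0 -1;5 80 1.5 0 -1;5 97 1.5 0 -1;5 97 1.5 0 -1;5 97 1.5 0 -1;5 97 1.5 0 1;5 97 1.5 0 1;5 97 1.5 0 1;5 97 1.5 0 1;5 97 1.5 0 1;5 97 1.5 0 1;5 97 1.5 0 1' 45; python3 -m inch '0 -40 0 0 1;0 -80 0 0 1;0 -100 0 0 1;0 -100 40 0 1;0 -100 40 0 1;0 -100 40 0 1;0 -100 40 0 1;0 -100 40 0 1';  python3 - <<'E'
from h import *
w=cam("wrist"); np.save("w17.npy",w,allow_pickle=True)
for r in ctrl.regions_of(w,"rack"): print(r["score"],r["rect"])
z=ctrl.state()["tool_pos"]; print(z); save(w,"w17.png",1.5)
gost(0,80,.17)
E
```

```text
time: 44.25
tool_pos: [0.4704, 0.0287, 0.0706]
orientation: [-1.186, 1.245, -1.244]
force: [-0.3, 0.6, 0.7]
gripper_width: 0.45
time: 45.25
tool_pos: [0.5098, 0.0268, 0.1705]
orientation: [-1.187, 1.244, -1.244]
force: [0.3, -0.7, -2.0]
gripper_width: 0.452
0.75 [321.2, 168.2, 95.6, 186.9]
[0.51008534 0.02677868 0.17063342]
shift [-66.2   0.6  56.9] turn 0.0 alt -180.0 yaw now -2.7 j1,j7 [ 0.47 -0.54] tilt [-0. -0. -1.]
```

```bash
cat >> h.py <<'E'
def ortho(p,X0,X1,Y0,Y1,z=.044,k=3):
    gx,gy=np.meshgrid(np.arange(X0,X1,1/k),np.arange(Y1,Y0,-1/k)); xy=O+gx.reshape(-1,1)/1000*SX+gy.reshape(-1,1)/1000*SY
    uv=proj(p,np.c_[xy,np.full(len(xy),z)]).astype(np.float32)
    return cv2.remap(p["pixels"],uv[:,0].reshape(gx.shape),uv[:,1].reshape(gx.shape),cv2.INTER_CUBIC)
def shift(p,q,X0,X1,Y0,Y1,z=.044):
    "rack-top shift q vs p, mm in (X,Y)"
    g=[cv2.cvtColor(ortho(i,X0,X1,Y0,Y1,z),cv2.COLOR_BGR2GRAY).astype(np.float32) for i in(p,q)]
    e=[np.hypot(cv2.Sobel(a,5,1,0),cv2.Sobel(a,5,0,1)) for a in g]
    d,r=cv2.phaseCorrelate(*e,cv2.createHanningWindow(e[0].shape[::-1],5)); return np.round([d[0]/3,-d[1]/3,r],2)
E
python3 - <<'E'
from h import *
L=lambda n:np.load(f"w{n}.npy",allow_pickle=True).item()
for n in(12,14,17):
    print(n,"p2",shift(L(11),L(n),-42,36,40,121),"fence",shift(L(11),L(n),30,62,60,140,.032))
a=ortho(L(11),-60,65,35,145);b=ortho(L(17),-60,65,35,145); cv2.imwrite("pics/cmp.png",np.hstack([a,b]))
E
```

```text
12 p2 [0.78 2.65 0.25] fence [-0.34  1.93  0.68]
14 p2 [2.57 5.37 0.16] fence [-1.31 -3.42  0.35]
17 p2 [-1.46  0.48  0.46] fence [ 0.77 -0.15  0.58]
```

View pics/cmp.png

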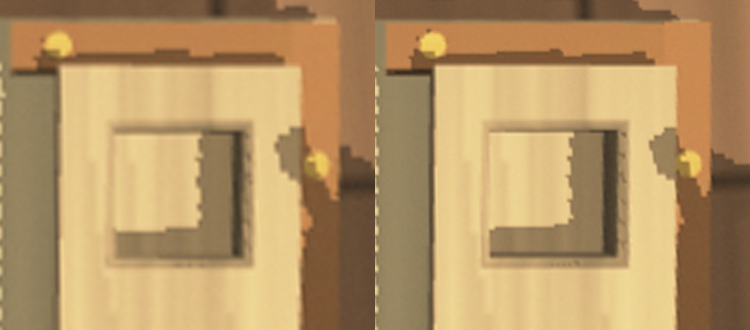

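The rack has not moved, and pocket 2 sits at the predicted place within 0.5 mm. I'll move over it and settle before descending.

```bash
python3 -m inch '-40 0 30 0 1;-66 0 57 0 1;-66 0 57 0 1;-66 0 57 0 1;-66 0 57 0 1;-66 40 57 0 1;-66 50 57 0 1;-66 50 57 0 1;-66 50 57 0 1;-66 50 57 0 1'; python3 -c "
from h import *
gost(0,80,.080)"
```

```text
time: 46.6
tool_pos: [0.5712, 0.0901, 0.1218]
orientation: [-1.185, 1.243, -1.245]
force: [0.2, -0.8, -0.9]
gripper_width: 0.453
shift [-0.  41.8 -1.3] turn -0.0 alt 180.0 yaw now -2.8 j1,j7 [ 0.28 -0.71] tilt [ 0.002  0.    -1.   ]
```

```bash
python3 -m inch '0 6 -1 0 1;0 12 -1 0 1;0 16 -1 0 1;0 20 -1 0 1;0 20 -1 0 1;0 20 -1 0 1'; python3 -c "
from h import *
gost(0,80,.080)"
```

```text
time: 47.35
tool_pos: [0.5697, 0.09, 0.1008]
orientation: [-1.186, 1.244, -1.244]
force: [0.5, -0.0, -2.7]
gripper_width: 0.453
shift [-0.2 20.8  0.4] turn 0.0 alt -180.0 yaw now -2.7 j1,j7 [ 0.27 -0.73] tilt [ 0.  0. -1.]
```

```bash
python3 -m inch '0 3 0 0 1;0 6 0 0 1;0 9 0 0 1;0 10 0 0 1;0 10 0 0 1;0 10 0 0 1'; python3 -c "
from h import *
gost(0,80,.080)"
```

```text
time: 48.1
tool_pos: [0.5696, 0.09, 0.0908]
orientation: [-1.186, 1.244, -1.244]
force: [0.5, -1.0, -1.2]
gripper_width: 0.451
shift [-0.2 10.8  0.4] turn 0.0 alt -180.0 yaw now -2.7 j1,j7 [ 0.26 -0.74] tilt [ 0.  0. -1.]
```

It's sliding in freely. I'll finish lowering and release.

```bash
python3 -m inch '0 3 0 0 1;0 6 0 0 1;0 9 0 0 1;0 10 0 0 1;0 10 0 0 1;0 10 0 0 1'; python3 -m inch '0 0 0 0 0.0;0 0 0 0 -0.6;0 0 0 0 -0.6;0 0 0 0 -0.6;0 -40 0 0 -0.6;0 -100 0 0 -0.6;0 -140 0 0 -1;0 -140 0 0 -1;0 -140 0 0 -1;0 -140 0 0 -1;0 -140 0 0 -1'; python3 - <<'E'
from h import *
w=cam("wrist"); np.save("w18.npy",w,allow_pickle=True)
m,r,c,s=near(w,"blank0",[*st(0,80),.1]); print(r,c,s)
print(fit([(w,m)],(*st(0,80),A),.04,.04,.044,.102,True),st(0,80))
go(.5552,.3216,.17,np.radians(-26))
E
```

```text
time: 48.85
tool_pos: [0.5695, 0.09, 0.0807]
orientation: [-1.186, 1.244, -1.244]
force: [-1.0, -0.6, -1.0]
gripper_width: 0.453
time: 50.22
tool_pos: [0.569, 0.0899, 0.2195]
orientation: [-1.188, 1.246, -1.243]
force: [-0.2, 1.1, -0.8]
gripper_width: 1.001
[260. 187.  45.  49.] [259. 192.] 0.57
(array([ 0.57025229,  0.09059838, -0.0347322 ,  0.10323792]), np.float64(0.05679703644449523)) [0.57003825 0.09020787]
shift [-230.7   50.   -25. ] turn 23.3 alt -156.7 yaw now -2.7 j1,j7 [ 0.34 -0.62] tilt [-0.001  0.    -1.   ]
```

```bash
python3 -m inch '-60 0 -6 6 -1;-120 0 -12 14 -1;-180 0 -18 23 -1;-231 25 -25 23 -1;-231 50 -25 23 -1;-231 50 -25 23 -1;-231 50 -25 23 -1;-231 50 -25 23 -1;-231 50 -25 23 -1'; python3 - <<'E'
from h import *
w=cam("wrist"); m,r,c,s=near(w,"blank0",[.5552,.3216,.08]); print(r,c,s)
q,f=fit([(w,m)],(.5552,.3216,-.45),.04,.04,0,.08); print(q,np.degrees(q[2]),f)
go(q[0],q[1],.058,q[2])
E
```

```text
time: 51.45
tool_pos: [0.5563, 0.3216, 0.1716]
orientation: [-0.96, 1.532, -1.533]
force: [0.5, -0.5, -0.3]
gripper_width: 1.0
[255. 196.  46.  62.] [256. 202.] 0.75
[ 0.55378079  0.32066961 -0.45675901] -26.170363325964118 0.029502168941966563
shift [  1.9 113.2  -1.6] turn 0.4 alt -179.6 yaw now -25.8 j1,j7 [-0.14 -1.4 ] tilt [ 0.001  0.    -1.   ]
```

```bash
python3 -m inch '1.5 40 -1 0.4 -1;1.5 80 -1 0.4 -1;1.5 113 -1 0.4 -1;1.5 113 -1 0.4 -1;1.5 113 -1 0.4 -1;1.5 113 -1 0.4 1;1.5 113 -1 0.4 1;1.5 113 -1 0.4 1;1.5 113 -1 0.4 1;1.5 113 -1 0.4 1;1.5 113 -1 0.4 1;1.5 113 -1 0.4 1' 45; python3 -m inch '0 -40 0 0 1;0 -80 0 0 1;0 -120 0 0 1;0 -120 0 0 1;0 -120 0 0 1;0 -120 0 0 1'; python3 -c "
from h import *
gost(0,0,.18)"
```

```text
time: 53.05
tool_pos: [0.554, 0.3211, 0.0577]
orientation: [-0.958, 1.537, -1.537]
force: [-0.0, -0.5, 0.7]
gripper_width: 0.451
time: 53.8
tool_pos: [0.5533, 0.3202, 0.1758]
orientation: [-0.961, 1.537, -1.538]
force: [-0.0, 0.6, -1.4]
gripper_width: 0.451
shift [272.6  -3.7 148.1] turn -23.4 alt 156.6 yaw now -26.1 j1,j7 [-0.13 -1.41] tilt [-0.002 -0.002 -1.   ]
```

```bash
python3 -m inch '50 -10 25 -8 1;100 -10 55 -16 1;150 -10 85 -23.4 1;200 -10 115 -23.4 1;250 -10 140 -23.4 1;273 -10 148 -23.4 1;273 -10 148 -23.4 1;273 -10 148 -23.4 1;273 -10 148 -23.4 1;273 -10 148 -23.4 1;273 -10 148 -23.4 1'; python3 - <<'E'
from h import *
gost(0,0,.120)
w=cam("wrist"); np.save("w19.npy",w,allow_pickle=True)
E
```

```text
time: 55.18
tool_pos: [0.5667, 0.0115, 0.1877]
orientation: [-1.187, 1.244, -1.243]
force: [-0.2, -0.2, -0.8]
gripper_width: 0.455
shift [ 1.2 67.7 -0.4] turn 0.1 alt -179.9 yaw now -2.7 j1,j7 [ 0.48 -0.51] tilt [ 0.  0. -1.]
```

```bash
python3 -m inch '1 40 -0.4 0 1;1 67 -0.4 0 1;1 75 -0.4 0 1;1 80 -0.4 0 1;1 86 -0.4 0 1;1 87 -0.4 0 1;1 87 -0.4 0 1;1 87 -0.4 0 1'; python3 -c "
from h import *
gost(0,0,.0797)"
```

```text
time: 56.22
tool_pos: [0.5668, 0.0099, 0.1014]
orientation: [-1.185, 1.243, -1.245]
force: [-0.8, -0.5, 4.7]
gripper_width: 0.452
shift [-0.4 21.7 -0.7] turn 0.0 alt -180.0 yaw now -2.7 j1,j7 [ 0.42 -0.6 ] tilt [ 0.002 -0.    -1.   ]
```

```bash
python3 - <<'E'
from h import *
w=cam("wrist"); np.save("w20.npy",w,allow_pickle=True); z=ctrl.state()["tool_pos"]; print(z,ctrl.state()["force"])
b=box(z[0],z[1],A,.04,.04,z[2]-.0577,z[2]+.0223)
print("pred bottom+Y",proj(w,b[[0,3]]).round(1).tolist(),"top+Y",proj(w,b[[4,7]]).round(1).tolist(),"top-Y",proj(w,b[[5,6]]).round(1).tolist())
C=((proj(w,box(*st(0,0),A,.049,.049,.034,.044)[4:])).round(1)); print("rim",C.tolist())
save(w,"w20.png",4,(190,130,340,280))
E
```

```text
[0.56680042 0.0098995  0.10138733] [-0.81991856  0.11579765  5.76960103]
pred bottom+Y [[283.7, 188.8], [230.4, 188.8]] top+Y [[298.0, 231.6], [215.1, 231.7]] top-Y [[295.2, 302.6], [218.4, 302.8]]
rim [[289.1, 182.5], [287.3, 242.7], [225.4, 242.8], [223.3, 182.6]]
```

View pics/w20.png

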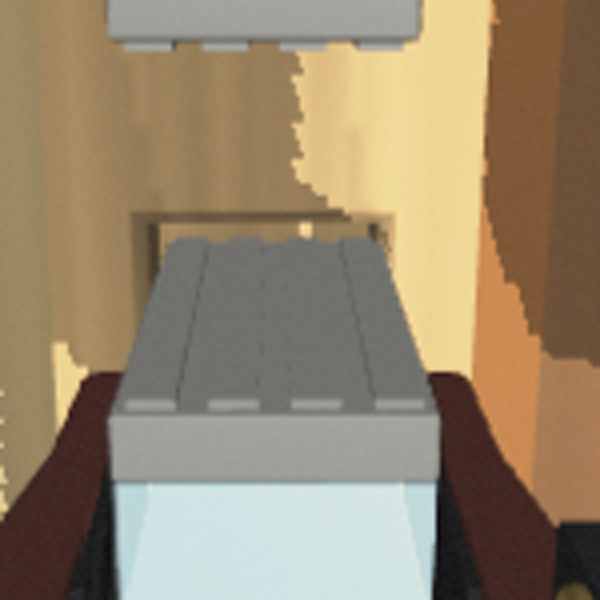

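```bash
python3 -m inch '0 -3 0 0 1;-0.6 -3 -1.3 0 1;-0.6 -3 -1.3 0 1;-0.6 0 -1.3 0 1;-0.6 2 -1.3 0 1;-0.6 4 -1.3 0 1;-0.6 4 -1.3 0 1;-0.6 4 -1.3 0 1'; python3 -c "
from h import *
gost(0,0,.0797)"
```

```text
time: 57.28
tool_pos: [0.565, 0.0105, 0.0967]
orientation: [-1.186, 1.244, -1.244]
force: [0.5, -0.5, -1.2]
gripper_width: 0.455
shift [ 0.1 17.   1.2] turn 0.0 alt -180.0 yaw now -2.7 j1,j7 [ 0.42 -0.6 ] tilt [ 0.  0. -1.]
```

Free now, with 5 mm in and no force.

```bash
python3 -m inch '0 3 0 0 1;0 6 0 0 1;0 9 0 0 1;0 12 0 0 1;0 15 0 0 1;0 16 0 0 1;0 16 0 0 1;0 16 0 0 1'; python3 -c "
from h import *
gost(0,0,.0797)"
```

```text
time: 58.28
tool_pos: [0.565, 0.0105, 0.0807]
orientation: [-1.186, 1.244, -1.244]
force: [-0.1, -0.2, -1.5]
gripper_width: 0.455
shift [0.1 1.  1.2] turn 0.0 alt -180.0 yaw now -2.7 j1,j7 [ 0.41 -0.62] tilt [ 0.  0. -1.]
```

```bash
python3 -m inch '0 1 0 0 1;0 1 0 0 1;0 1 0 0 0;0 1 0 0 -0.6;0 1 0 0 -0.6;0 1 0 0 -0.6;0 1 0 0 -0.6;0 -40 0 0 -0.6;0 -100 0 0 -0.6;0 -140 0 0 -1;0 -140 0 0 -1;0 -140 0 0 -1'; python3 - <<'E'
from h import *
w=cam("wrist"); np.save("w21.npy",w,allow_pickle=True)
for Y in(0,80):
    m,r,c,s=near(w,"blank0",[*st(0,Y),.1]); print(r,c,s); print(fit([(w,m)],(*st(0,Y),A),.04,.04,.044,.102,True),st(0,Y))
go(.471,-.338,.20,np.radians(-21))
E
```

```text
time: 59.78
tool_pos: [0.5644, 0.0101, 0.2199]
orientation: [-1.187, 1.245, -1.244]
force: [-0.3, -0.3, -0.6]
gripper_width: 1.002
[258. 187.  42.  54.] [259. 192.] 0.97
(array([ 0.56577558,  0.01099021, -0.03486637,  0.10439147]), np.float64(0.04123157014743882)) [0.5662 0.0103]
[260. 107.  46.  48.] [259. 106.] 0.88
(array([ 0.57032747,  0.09032414, -0.05616129,  0.10705529]), np.float64(0.04691838167773996)) [0.57003825 0.09020787]
shift [352.3  19.4 -76.3] turn 18.3 alt -161.7 yaw now -2.7 j1,j7 [ 0.5  -0.48] tilt [-0.003  0.    -1.   ]
```

```bash
python3 -m inch '60 0 -13 3 -1;120 0 -26 6 -1;180 0 -40 12 -1;240 0 -52 18.3 -1;300 10 -65 18.3 -1;352 20 -76 18.3 -1;352 20 -76 18.3 -1;352 20 -76 18.3 -1;352 20 -76 18.3 -1;352 20 -76 18.3 -1'; python3 - <<'E'
from h import *
w=cam("wrist"); m,r,c,s=near(w,"blank0",[.471,-.338,.08]); print(r,c,s)
for fz in(0,1):
    q,f=fit([(w,m)],(.471,-.338,-.37),.04,.04,0,.08,fz); print(q,np.degrees(q[2]),f)
go(q[0],q[1],.17,q[2])
E
```

```text
time: 61.18
tool_pos: [0.4729, -0.3362, 0.2009]
orientation: [-1.014, 1.472, -1.473]
force: [-0.2, -0.3, -0.2]
gripper_width: 1.001
[260. 193.  39.  54.] [256. 195.] 0.78
[ 0.47274095 -0.34208366 -0.4437673 ] -25.4259934421559 0.03273583300243916
[ 0.47262341 -0.34237616 -0.45249595  0.07759997] -25.92610799411864 0.029341804224100442
shift [ 5.3 30.9  2. ] turn 5.0 alt -175.0 yaw now -21.0 j1,j7 [ 1.01 -0.11] tilt [ 0. -0. -1.]
```

```bash
python3 -m inch '5 30 2 4.5 -1;5 30 2 4.5 -1;5 30 2 4.5 -1;5 30 2 4.5 -1'; python3 - <<'E'
from h import *
w=cam("wrist"); m,r,c,s=near(w,"blank0",[.4727,-.342,.08]); print(r,c,s)
q,f=fit([(w,m)],(.4727,-.342,-.44),.04,.04,0,.08); print(q,np.degrees(q[2]),f)
go(q[0],q[1],.058,q[2])
E
```

```text
time: 61.78
tool_pos: [0.4729, -0.3429, 0.1718]
orientation: [-0.964, 1.527, -1.53]
force: [0.2, -0.6, 0.2]
gripper_width: 1.001
[258. 193.  46.  61.] [257. 200.] 0.61
[ 0.47258175 -0.3418617  -0.46021347] -26.368289296108987 0.02632273326964196
shift [ -1.  113.5  -0.7] turn 0.9 alt -179.1 yaw now -25.5 j1,j7 [ 0.99 -0.2 ] tilt [ 0.001 -0.001 -1.   ]
```

```bash
python3 -m inch '-1 40 0 0.5 -1;-1 80 0 0.5 -1;-1 113 0 0.5 -1;-1 113 0 0.5 -1;-1 113 0 0.5 -1;-1 113 0 0.5 1;-1 113 0 0.5 1;-1 113 0 0.5 1;-1 113 0 0.5 1;-1 113 0 0.5 1;-1 113 0 0.5 1;-1 113 0 0.5 1' 45; python3 -m inch '0 -40 0 0 1;0 -80 0 0 1;0 -130 0 0 1;0 -130 0 0 1;0 -130 0 0 1;0 -130 0 0 1'; python3 -c "
from h import *
gost(0,-80,.19)"
```

```text
time: 63.38
tool_pos: [0.4726, -0.342, 0.0576]
orientation: [-0.959, 1.536, -1.535]
force: [-1.0, 1.3, 1.3]
gripper_width: 0.454
time: 64.12
tool_pos: [0.4716, -0.3416, 0.1859]
orientation: [-0.96, 1.538, -1.533]
force: [0.4, -0.5, -1.9]
gripper_width: 0.45
shift [-284.2   -3.8  -37.9] turn -23.3 alt 156.7 yaw now -26.0 j1,j7 [ 0.99 -0.2 ] tilt [-0.003  0.002 -1.   ]
```

```bash
python3 -m inch '-50 0 -7 -8 1;-100 0 -14 -16 1;-150 0 -20 -23.3 1;-200 0 -28 -23.3 1;-250 0 -35 -23.3 1;-284 0 -38 -23.3 1;-284 0 -38 -23.3 1;-284 0 -38 -23.3 1;-284 0 -38 -23.3 1;-284 0 -38 -23.3 1;-284 0 -38 -23.3 1'; python3 - <<'E'
from h import *
w=cam("wrist"); np.save("w22.npy",w,allow_pickle=True)
for Y in(0,80):
    m,r,c,s=near(w,"blank0",[*st(0,Y),.1]); print(r,c,s); print(fit([(w,m)],(*st(0,Y),A),.04,.04,.044,.102),st(0,Y))
gost(0,-80,.120)
E
```

```text
time: 65.5
tool_pos: [0.5631, -0.0708, 0.1876]
orientation: [-1.186, 1.245, -1.245]
force: [0.3, -0.0, -1.4]
gripper_width: 0.453
[256. 106.  93. 213.] [256. 104.] 0.37
(array([0.57945837, 0.03717549, 0.05195099]), np.float64(0.8632913470665196)) [0.5662 0.0103]
[256.  21.  52.  39.] [256. -13.] 0.95
(array([ 5.69715103e-01,  8.92434791e-02, -2.04657071e-04]), np.float64(0.047239729225023334)) [0.57003825 0.09020787]
shift [-0.7 67.7 -0.9] turn -0.0 alt 180.0 yaw now -2.8 j1,j7 [ 0.61 -0.36] tilt [ 0. -0. -1.]
```

```bash
python3 -m inch '-1 40 -1.5 0 1;-1 67 -1.5 0 1;-1 75 -1.5 0 1;-1 80 -1.5 0 1;-1 86 -1.5 0 1;-1 89 -1.5 0 1;-1 89 -1.5 0 1;-1 89 -1.5 0 1'; python3 -c "
from h import *
gost(0,-80,.0797)"
```

```text
time: 66.65
tool_pos: [0.562, -0.0691, 0.0989]
orientation: [-1.186, 1.244, -1.245]
force: [-0.2, -0.1, -1.5]
gripper_width: 0.452
shift [ 0.5 19.2  0.4] turn 0.0 alt -180.0 yaw now -2.7 j1,j7 [ 0.55 -0.45] tilt [ 0.001 -0.    -1.   ]
```

```bash
python3 -m inch '0 3 0 0 1;0 6 0 0 1;0 9 0 0 1;0 12 0 0 1;0 15 0 0 1;0 18 0 0 1;0 18 0 0 1;0 18 0 0 1'; python3 -c "
from h import *
gost(0,-80,.0797)"
```

```text
time: 67.65
tool_pos: [0.5618, -0.0691, 0.0807]
orientation: [-1.186, 1.244, -1.244]
force: [-0.3, 0.1, -1.9]
gripper_width: 0.453
shift [0.5 1.  0.6] turn 0.0 alt -180.0 yaw now -2.7 j1,j7 [ 0.54 -0.47] tilt [ 0. -0. -1.]
```

```bash
python3 -m inch '0 1 0 0 1;0 1 0 0 1;0 1 0 0 0;0 1 0 0 -0.6;0 1 0 0 -0.6;0 1 0 0 -0.6;0 1 0 0 -0.6;0 -40 0 0 -0.6;0 -100 0 0 -0.6;-40 -160 -20 0 0;-80 -210 -50 0 1;-80 -210 -50 0 1'; python3 -m inch '0 0 0 0 1;0 0 0 0 1;0 0 0 0 1;0 0 0 0 1'; python3 - <<'E'
from h import *
w=cam("wrist"); np.save("w23.npy",w,allow_pickle=True); print(ctrl.state()["tool_pos"])
for Y in(-80,0,80):
    m,r,c,s=near(w,"blank0",[*st(0,Y),.1]); q,f=fit([(w,m)],(*st(0,Y),A),.04,.04,.044,.102); print(r,c,round(s,2),(q[:2]-st(0,Y)).round(4),np.degrees(q[2]),round(f,3))
m,r,c,s=near(w,"rack",[*O,.044]); print(r,c,s)
np.save("ortho.npy",0); a=ortho(np.load("w11.npy",allow_pickle=True).item(),-60,65,-130,145);b=ortho(w,-60,65,-130,145); cv2.imwrite("pics/cmp2.png",cv2.resize(np.hstack([a,b]),None,fx=.72,fy=.72))
gost(-80,0,.15)
E
```

```text
time: 69.15
tool_pos: [0.5156, 0.0162, 0.2937]
orientation: [-1.185, 1.238, -1.244]
force: [-0.3, -1.5, -0.2]
gripper_width: 0.501
time: 69.65
tool_pos: [0.5156, 0.0124, 0.2896]
orientation: [-1.187, 1.247, -1.244]
force: [-0.4, -0.8, 0.4]
gripper_width: 0.043
[0.51563286 0.01271668 0.28989357]
[298. 231.  36.  47.] [297. 237.] 0.67 [ 0.0002 -0.0003] -0.6332264272040095 0.05
[295. 174.  37.  38.] [300. 176.] 0.81 [-0.0008  0.0001] -2.3611882122274235 0.048
[302. 107.  38.  39.] [302. 107.] 0.87 [0.0001 0.0004] -3.1874894962139355 0.042
[298. 162.  62. 176.] [294. 168.] 0.82
shift [  0.4 140.5 -29.4] turn 0.0 alt -180.0 yaw now -2.7 j1,j7 [ 0.6 -0.4] tilt [-0.  0. -1.]
```

All three blanks are within 1 mm of their pockets. I'll press the rack gently into the corner once more, front then side, to make sure it's flush.

```bash
python3 -m inch '0 0 -25 0 1;0 60 -25 0 1;0 120 -25 0 1;0 180 -25 0 1;0 230 -25 0 1;0 243 -25 0 1;0 243 -25 0 1;0 243 -25 0 1;0 243 -15 0 1;0 243 -5 0 1;0 243 -1 0 1;0 243 -1 0 1'; python3 -m inch '0 0 1 0 1;0 0 2 0 1;0 0 3 0 1;0 0 3 0 1'
```

```text
time: 71.4
tool_pos: [0.515, 0.0133, 0.0477]
orientation: [-1.186, 1.244, -1.244]
force: [0.0, -0.2, -1.0]
gripper_width: 0.001
time: 71.9
tool_pos: [0.5156, 0.0132, 0.0473]
orientation: [-1.19, 1.246, -1.243]
force: [-6.3, 0.4, 4.2]
gripper_width: 0.005
```

```bash
python3 -m inch '0 0 1 0 1;0 0 2 0 1;0 0 2 0 1;0 0 2 0 1'
```

```text
time: 72.4
tool_pos: [0.5157, 0.0132, 0.047]
orientation: [-1.193, 1.248, -1.242]
force: [-11.1, 1.6, 8.5]
gripper_width: 0.007
```

```bash
python3 -m inch '0 0 -14 0 1;0 -50 -14 0 1;60 -80 -14 0 1;120 -80 10 0 1;175 -80 45 0 1;175 -80 45 0 1;175 -80 45 0 1;175 -80 45 0 1;175 -40 45 0 1;175 0 45 0 1;175 0 45 0 1;175 0 45 0 1'; python3 -c "
from h import *
print(ctrl.state()['tool_pos']); gost(0,-133,.047)"
```

```text
time: 73.9
tool_pos: [0.557, -0.1627, 0.049]
orientation: [-1.186, 1.242, -1.244]
force: [-0.0, 0.7, 0.3]
gripper_width: 0.006
[ 0.55700385 -0.16274142  0.04904248]
shift [-40.3   2.1   1. ] turn 0.1 alt -179.9 yaw now -2.6 j1,j7 [ 0.67 -0.34] tilt [ 0.001  0.    -1.   ]
```

```bash
python3 -m inch '-15 0 2 0 1;-30 0 2 0 1;-37 0 2 0 1;-38 0 2 0 1;-39 0 2 0 1;-40 0 2 0 1;-40 0 2 0 1';  python3 -m inch '-1 0 0 0 1;-2 0 0 0 1;-2 0 0 0 1;-2 0 0 0 1';  python3 -m inch '-1 0 0 0 1;-2 0 0 0 1;-2 0 0 0 1;-2 0 0 0 1'; python3 -m inch '15 0 0 0 1;15 -60 0 0 1;15 -120 0 0 1;15 -180 0 0 1;-40 -240 0 0 1;-80 -240 -20 0 1;-120 -240 -40 0 1;-150 -240 -50 0 1;-150 -240 -50 0 1;-150 -240 -50 0 1;-150 -240 -50 0 1'; python3 - <<'E'
from h import *
w=cam("wrist"); np.save("w24.npy",w,allow_pickle=True); print(ctrl.state()["tool_pos"])
for Y in(-80,0,80):
    m,r,c,s=near(w,"blank0",[*st(0,Y),.1]); q,f=fit([(w,m)],(*st(0,Y),A),.04,.04,.044,.102); print(r,c,round(s,2),(q[:2]-st(0,Y)).round(4),np.degrees(q[2]),round(f,3))
b=ortho(w,-60,65,-130,145);a=ortho(np.load("w11.npy",allow_pickle=True).item(),-60,65,-130,145)
t=cam("top");c=t["pixels"][130:270,130:400]
h=600; f=lambda i:cv2.resize(i,(int(i.shape[1]*h/i.shape[0]),h))
cv2.imwrite("pics/cmp3.png",np.hstack([f(a),f(b)]))
print([ (n,round(r["score"],2),np.round(r["rect"])) for n in("collar","lever_tip") for r in ctrl.regions_of(w,n)])
E
```

```text
time: 74.78
tool_pos: [0.5601, -0.1243, 0.0476]
orientation: [-1.186, 1.245, -1.245]
force: [1.0, 0.9, -0.3]
gripper_width: 0.005
time: 75.28
tool_pos: [0.5602, -0.1225, 0.0477]
orientation: [-1.186, 1.244, -1.245]
force: [0.4, -1.5, -0.7]
gripper_width: 0.005
time: 75.78
tool_pos: [0.5602, -0.1223, 0.0477]
orientation: [-1.188, 1.245, -1.247]
force: [-0.4, -7.0, 0.2]
gripper_width: 0.002
time: 77.15
tool_pos: [0.518, 0.0306, 0.2874]
orientation: [-1.185, 1.246, -1.246]
force: [-0.4, -0.2, -0.2]
gripper_width: 0.002
[0.51789871 0.03076091 0.28737615]
[296. 240.  33.  40.] [296. 251.] 0.73 [0.0002 0.0042] 5.026470088879096 0.17
[294. 188.  36.  43.] [298. 191.] 0.97 [-0.0009  0.0009] -1.7618341573858591 0.04
[300. 125.  40.  37.] [300. 124.] 0.61 [0.0002 0.0001] -2.6111307971933564 0.036
[('collar', 0.83, array([398., 184.,  63.,  86.])), ('lever_tip', 0.83, array([400., 187.,  62.,  83.])), ('lever_tip', 0.67, array([296., 174.,  63., 170.]))]
```

```bash
python3 - <<'E'
from h import *
L=lambda n:np.load(f"w{n}.npy",allow_pickle=True).item()
a,b=L(3),L(4); da,db=ray(a,(433,48))[0],ray(b,(413.7,177))[0]
M=np.c_[da,-db]; k=np.linalg.lstsq(M,b["o"]-a["o"],rcond=None)[0]; P=(a["o"]+k[0]*da+b["o"]+k[1]*db)/2
d=P[:2]-O; print("ball",P.round(4),"station",(d@SX).round(4),(d@SY).round(4),"gap",np.linalg.norm(M@k-(b["o"]-a["o"])).round(4))
gost(113,88,.24); gost(113,88,.154)
E
```

```text
ball [0.6801 0.0387 0.1617] station 0.1124 0.0339 gap 0.0001
shift [-68.7  47.6 162.6] turn -0.0 alt 180.0 yaw now -2.8 j1,j7 [ 0.58 -0.45] tilt [-0.  0. -1.]
shift [-68.7 133.6 162.6] turn -0.0 alt 180.0 yaw now -2.8 j1,j7 [ 0.58 -0.45] tilt [-0.  0. -1.]
```

The ball triangulates to Y = +34 mm at z = 162 mm, a radius of 93 mm from the axis, which is plausible. I'll approach from the +Y side.

```bash
python3 -m inch '-30 0 60 0 1;-60 20 120 0 1;-69 40 163 0 1;-69 60 163 0 1;-69 90 163 0 1;-69 120 163 0 1;-69 133 163 0 1;-69 133 163 0 1;-69 133 163 0 1;-69 133 163 0 1'; python3 -c "
from h import *
gost(113,-28,.152)"
```

```text
time: 78.75
tool_pos: [0.6843, 0.0934, 0.1561]
orientation: [-1.184, 1.243, -1.245]
force: [0.0, 0.3, -0.9]
gripper_width: 0.002
shift [116.7   4.   -1. ] turn -0.0 alt 180.0 yaw now -2.8 j1,j7 [ 0.27 -0.66] tilt [ 0.002  0.    -1.   ]
```

```bash
python3 -m inch '10 3 0 0 1;20 3 0 0 1;30 3 0 0 1;40 3 0 0 1;50 3 0 0 1;60 3 0 0 1;70 3 0 0 1;78 3 0 0 1;86 3 0 0 1;94 3 0 0 1;100 3 0 0 1;100 3 0 0 1'; python3 -m inch '4 0 0 0 1;8 0 0 0 1;11 0 0 0 1;13 0 0 0 1;13 0 0 0 1'; python3 -c "
from h import *
gost(113,-28,.152)"
```

```text
time: 80.25
tool_pos: [0.6784, -0.0077, 0.1513]
orientation: [-1.187, 1.245, -1.245]
force: [-2.0, 1.1, -0.7]
gripper_width: 0.005
time: 80.88
tool_pos: [0.6784, -0.0201, 0.1518]
orientation: [-1.186, 1.244, -1.245]
force: [-0.7, 2.3, -0.2]
gripper_width: 0.002
shift [ 3.  -0.2 -0.6] turn -0.0 alt 180.0 yaw now -2.8 j1,j7 [ 0.45 -0.5 ] tilt [ 0.    -0.001 -1.   ]
```

Force is about 2 N, which is just collar friction. I'll carry on in small steps to the stop.

```bash
python3 -m inch '1 0 0 0 1;2 0 0 0 1;3 0 0 0 1;3 0 0 0 1'; python3 -m inch '1 0 0 0 1;2 0 0 0 1;2 0 0 0 1;2 0 0 0 1';  python3 -m inch '1 0 0 0 1;2 0 0 0 1;2 0 0 0 1;2 0 0 0 1';  python3 -m inch '1 0 0 0 1;2 0 0 0 1;2 0 0 0 1;2 0 0 0 1'
```

```text
time: 81.38
tool_pos: [0.6782, -0.0218, 0.1518]
orientation: [-1.186, 1.244, -1.243]
force: [-0.7, 4.6, -0.1]
gripper_width: 0.008
time: 81.88
tool_pos: [0.678, -0.0223, 0.1519]
orientation: [-1.185, 1.244, -1.241]
force: [-0.1, 7.2, -0.6]
gripper_width: 0.006
time: 82.38
tool_pos: [0.6779, -0.0227, 0.152]
orientation: [-1.184, 1.244, -1.239]
force: [-1.3, 10.2, -0.1]
gripper_width: 0.007
time: 82.88
tool_pos: [0.6778, -0.023, 0.1521]
orientation: [-1.183, 1.244, -1.237]
force: [-0.2, 12.5, -0.4]
gripper_width: 0.01
```

The lever is against the stop at the predicted Y ≈ -28 mm. I'll retreat and do the final survey.

```bash
python3 -m inch '-20 0 0 0 1;-20 -50 0 0 1;-20 -110 0 0 1;-20 -150 -30 0 1;0 -150 -90 0 1;20 -150 -150 0 1;20 -150 -150 0 1;20 -150 -150 0 1;20 -150 -150 0 1;20 -150 -150 0 1'; python3 - <<'E'
from h import *
w=cam("wrist"); np.save("w25.npy",w,allow_pickle=True); print(ctrl.state()["tool_pos"])
for Y in(-80,0,80):
    m,r,c,s=near(w,"blank0",[*st(0,Y),.1]); q,f=fit([(w,m)],(*st(0,Y),A),.04,.04,.044,.102); print(r,c,round(s,2),(q[:2]-st(0,Y)).round(4),np.degrees(q[2]),round(f,3))
for th in (-.6,.6): print("ball",proj(w,[*st(113,90*np.sin(th)),.075+.09*np.cos(th)]).round())
s=cam("scene"); a=cv2.resize(w["pixels"][:300,100:],(780,None) if 0 else (760,553)); b=s["pixels"][150:384,90:400]
im=np.hstack([cv2.resize(w["pixels"][0:290,180:500],(420,381)),cv2.resize(b,(380,381))]); cv2.imwrite("pics/final.png",im)
E
```

```text
time: 84.12
tool_pos: [0.5281, -0.0408, 0.3017]
orientation: [-1.186, 1.244, -1.243]
force: [-0.4, 0.2, -0.3]
gripper_width: 0.006
[ 0.52789512 -0.04078063  0.30157502]
[287. 193.  31.  41.] [285. 196.] 0.81 [0.0006 0.0007] -1.8782693291307362 0.035
[285. 133.  36.  37.] [287. 132.] 0.57 [-0.0002 -0.0002] -4.164917083481368 0.062
[290.  62.  37.  42.] [289.  59.] 0.61 [ 0.0006 -0.    ] -2.728873470999603 0.043
ball [[394. 182.]]
ball [[408.  82.]]
```

View pics/final.png

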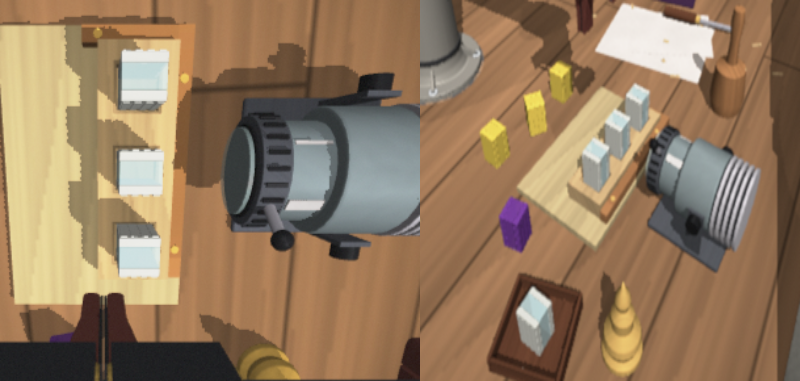

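The final view matches the plan. The ball is at (396, 183) against a predicted (394, 182) for locked, three blanks stand in the rack with frosted sides to their neighbours, and the old blank is in the tray.

```bash
python3 -c "
from bench import ctrl
print(ctrl.finish_job())"
```

```text
the job is handed in; nothing more can be done
None
```

The job is done and handed in at about 84 s of the 210 s allowed. The hand-in reports no verdict.

**What I did:**
- I moved the short tested blank from the middle pocket to the tray, where it stands upright.
- I pushed the rack home against both fences.
- I stood all three tall blanks in the pockets.
- I pressed the rack home again, lightly, on both sides.
- Last of all, I turned the lever to its stop.

**Last checks:**
- **Blanks:** their positions fit within 1 mm of the pocket centres. Single-view yaws were -1.9°, -4.2° and -2.7° against the rack's -2.75°, a scatter I put down to image noise. Frosted sides face the neighbours.
- **Depth:** each blank's final lowering met no jamming force. Top heights measured for two of them were 103–107 mm, against a nominal 102 mm. I did not measure the third (pocket 0).
- **Rack:** the last presses met firm contact at the same places as before (11 N from the front, 7 N from the side). I saw no sign that it had been knocked aside.
- **Lever:** it stopped at 12.5 N at the predicted place. The ball appears within 2 px of where the locked position should put it.

**What went wrong along the way:**
- The first grasp of one blank lifted before the fingers had shut, so nothing was picked up.
- That blank's first insertion then caught in the pocket, peaking at about 33 N at the wrist. I set it on the board, gripped it again and inserted it cleanly. The rack had not moved.
- The lever started about 0.23 rad along its travel rather than at 0.

I never steered the arm to the mallet, figure or chisel. The figure and mallet appear undisturbed in the last picture. The chisel is only partly in that view, so I did not check it fully.

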